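# Load one deburred pump set into the wash carrier

## Robot

A 6-joint arm with a two-finger parallel gripper is mounted at the origin on the work surface. World frame = base frame: x ahead of the robot, y to its left, z up, the work surface at z = 0. Lengths are in m, angles in rad, forces in N, time in s.
With the tool pointing down it reaches from about 0.35 to 0.875 m from the base axis. Payload 4.2 kg.
Tool frame: the origin (TCP) lies at the very end of the fingers, on their centre line; the grasp point (between the pads) lies behind it (tcp_to_grasp is the z of the grasp point in the tool frame, in m); z points along the fingers, y is the line along which they close (so a half turn about z gives the same grasp; the last joint's range is limited). The gripper opens to 87 mm and grips with 3 to 60 N. Pads are 19 mm wide; open, the fingers measure 117 mm over their backs; the gripper's body (75 mm by 190 mm) begins 51 mm behind the grasp point.
Start: joints at [-0.885, 0.385, 0.008, 0, -1.194, -0.259], TCP at [0.259, -0.569, 0.223] pointing down, gripper open.
Joint ranges: [-3.14, 3.14], [-1.21, 2.06], [-1.07, 1.41], [-3.16, 2.05], [-2.99, -0.16], [-3.1, 3.1]. Speed limits (rad/s): [2.79, 2.79, 3.14, 3.14, 3.14, 3.14].

## Interface

Orientations are given as [roll, pitch, yaw] about the fixed x, y, z axes, in that order (R = Rz(yaw) Ry(pitch) Rx(roll)).
In Python, from bench import get_state, get_image, hand_in, tcp_to_grasp gives the robot as it stands.
- The arm moves only by the tool play_rows, never from a script. Its argument "commands" is a list of rows, each an object with "delta_pos": the shift along the tool's x, y, z in units of 200 mm (1.0 is 200 mm), a list of three; "dr": the turn, a rotation vector about the tool's x, y, z in units of pi rad (1.0 is pi rad), a list of three. A call has 1 to 12 rows; each row shifts and turns the commanded pose from where the row before left it, along the tool's axes as they then stand; what a row does not reach is not made up. A row lasts 1/8 s, in which the tool goes at most 62.5 mm and 10.7 degrees, less where a joint would pass 70% of its speed; a pose out of reach is approached as far as the arm can. A call with a number of a shift or a turn outside -1 to 1 is refused whole. A call with a gripper value outside its range is refused whole. "jaw" is the opening, from -1 (shut) to 1 (fully open), set as the call begins (left out, the last holds). The fingers move at their own pace and stop on an object; "newtons" is the grip in N (left out, the last holds). Time passes only in rows, so rows that do not move let the fingers close. It gives the time, the measured TCP pose, the force, the opening and the grip force at its end, in the units of the state.
- get_state(): the state, without advancing time (a new reading comes with each control period).
- get_image(name): name is "scene" or "top" or "wrist"; returns a dict with "frame" (400x640x3 uint8, red, green, blue), "fx", "fy", "cx", "cy" (pixels), "rvec" (rotation vector, rad) and "tvec" (3), from world to camera coordinates, as OpenCV has them. Camera axes: x right, y down, z forward; pixel columns grow to the right and rows downward; lengths in m; the calibration is good to about 2 mm. A picture is of the moment at which its call begins. There is no depth.
- hand_in(): hands the job in; it is judged then, once.
The state is a dict: "t": time; "q": joint angles; "joint_vel": joint speeds; "joint_torque": joint torques, N m; "tcp_pos": TCP position; "tool_rot": TCP orientation; "wrist_force": force on the tool from outside, world axes, zero at the start; "torque": the same for the moment, N m; "grip_width": opening from 0.0 (shut) to 1.0 (fully open); "grasp_force": force on a finger pad.
Only numpy, scipy, OpenCV 4.12 (cv2) and the standard library are available. Lean on these libraries where they do the work, as an engineer would, in place of code of your own. Each camera call takes 0.05 s, during which the arm holds its last target. There are 200 camera calls.

## Task

The deburred pump parts lying about the bench go into the blue wash carrier: put each end cap flat on the insert whose pins come up through its holes, and each ring flat on the insert whose post fills its bore best. One cap fits none of the inserts and one disc has no bore: those two stay lying flat on the bench outside the carrier. Lower every part into place, do not drop it.

Things in the scene. Friction and masses are not known exactly. Their poses are not given: they have to be found in the camera images.
- cap_diagonal: aluminium end cap, hub up: plate 92 (x) x 60 (y) x 8 mm, hub 26 (x) x 36 (y) mm in its middle standing 18 mm above the plate (26 mm high in all; grip across the 36 mm); two dowel holes at diagonal corners, at (33, 18) and (-33, -18) mm in its own x, y. Holes 14 mm in diameter. Origin: centre of the underside; z up. 130 to 190 g
- cap_inline: aluminium end cap, hub up: plate 92 (x) x 60 (y) x 8 mm, hub 26 (x) x 36 (y) mm in its middle standing 18 mm above the plate (26 mm high in all; grip across the 36 mm); two dowel holes on its long centreline close to the hub, at (22, 0) and (-22, 0) mm, 44 mm apart. Holes 14 mm in diameter. Origin: centre of the underside; z up. 130 to 190 g
- cap_other: aluminium end cap, hub up: plate 92 (x) x 60 (y) x 8 mm, hub 26 (x) x 36 (y) mm in its middle standing 18 mm above the plate (26 mm high in all; grip across the 36 mm); two holes on its long centreline near its ends, at (33, 0) and (-33, 0) mm, 66 mm apart; matches no insert. Holes 14 mm in diameter. Origin: centre of the underside; z up. 130 to 190 g
- ring_wide: plain steel ring lying flat, 54 mm outside diameter, 18 mm high; through bore 34 mm in diameter. Origin: centre of the underside, z up. 150 to 370 g
- ring_narrow: plain steel ring lying flat, 54 mm outside diameter, 18 mm high; through bore 20 mm in diameter. Origin: centre of the underside, z up. 150 to 370 g
- ring_blank: plain steel disc lying flat, 54 mm outside diameter, 18 mm high; no bore at all, a solid unbored disc that goes over no post. Origin: centre of the underside, z up. 150 to 370 g
- nest_diagonal: fixed black insert 112 (x) x 97 (y) x 14 mm, one of four two by two (115 x 100 mm apart, order varies) in a fixed blue tray 252 x 222 mm, rim 24 mm high; it carries two white nylon pins at (33, 18) and (-33, -18) mm in its own x, y, 9 mm thick, 14 mm high above its top, tips tapered. Parts rest on its flat top, 14 mm above its origin. Origin: centre of the underside, 5 mm above the bench
- nest_inline: fixed black insert 112 (x) x 97 (y) x 14 mm, one of four two by two (115 x 100 mm apart, order varies) in a fixed blue tray 252 x 222 mm, rim 24 mm high; it carries two white nylon pins on its centreline at (22, 0) and (-22, 0) mm, 9 mm thick, 14 mm high above its top, tips tapered. Parts rest on its flat top, 14 mm above its origin. Origin: centre of the underside, 5 mm above the bench
- nest_thick: fixed black insert 112 (x) x 97 (y) x 14 mm, one of four two by two (115 x 100 mm apart, order varies) in a fixed blue tray 252 x 222 mm, rim 24 mm high; it carries one central white nylon post 24 mm thick, 22 mm high above its top, tip tapered. Parts rest on its flat top, 14 mm above its origin. Origin: centre of the underside, 5 mm above the bench
- nest_thin: fixed black insert 112 (x) x 97 (y) x 14 mm, one of four two by two (115 x 100 mm apart, order varies) in a fixed blue tray 252 x 222 mm, rim 24 mm high; it carries one central white nylon post 12 mm thick, 22 mm high above its top, tip tapered. Parts rest on its flat top, 14 mm above its origin. Origin: centre of the underside, 5 mm above the bench
There are look-alikes about, which are no part of the job. What is shaped like the cap_diagonal but purple or red is not meant.

How it is judged:
By the outcome, as a careful person would: the job done as asked, in the order asked, and still so for the second after the job is handed in, with the robot touching nothing.
It also fails if it takes over 115 s, if anything falls off the work surface, if the arm or the gripper's body presses on something with over 40 N, if the wrist force passes 120 N, or if a joint passes its speed limit or range.

## Working session

There is one attempt and no reset: what is moved stays moved. The work goes in short steps, Python scripts to look and compute and a tool call to move; the robot and the scene stay as the last step left them, time stands still between calls to the robot, and variables do not carry over. Pictures are saved under pics/ and viewed, at most 14 in all, crops included, and the job is handed in when it is done.

Besides the shell and the picture viewer there is one more tool, called as name([rows], argument=value, ...), one row to a line, values as JSON. play_rows: Moves the arm, as the interface text tells. Shifts and turns lie within -1 to 1; 1 stands for 200 mm of shift or pi rad of turn. Its arguments: {"type":"object","properties":{"commands":{"type":"array"},"jaw":{"type":"number"},"newtons":{"type":"number"}},"required":["commands"]}

```bash
mkdir -p pics
cat > h.py <<'E'
import numpy as np, cv2
from bench import get_state, get_image, hand_in, tcp_to_grasp
def ray(im,uv):
    R=cv2.Rodrigues(np.array(im["rvec"],float))[0]; t=np.array(im["tvec"],float).ravel()
    d=R.T@np.array([(uv[0]-im["cx"])/im["fx"],(uv[1]-im["cy"])/im["fy"],1.0])
    return -R.T@t,d
def onz(im,uv,z):
    c,d=ray(im,uv); return c+d*(z-c[2])/d[2]
def tri(a,ua,b,ub):
    c1,d1=ray(a,ua);c2,d2=ray(b,ub)
    s=np.linalg.lstsq(np.c_[d1,-d2],c2-c1,rcond=None)[0]
    p,q=c1+s[0]*d1,c2+s[1]*d2
    return (p+q)/2,np.linalg.norm(p-q)
def proj(im,P):
    return cv2.projectPoints(np.array(P,float).reshape(-1,3),np.array(im["rvec"],float),np.array(im["tvec"],float),np.array([[im["fx"],0,im["cx"]],[0,im["fy"],im["cy"]],[0,0,1.]]),None)[0].reshape(-1,2)
def save(im,name,crop=None,s=1):
    f=im["frame"][:,:,::-1]
    if crop: f=f[crop[1]:crop[3],crop[0]:crop[2]]
    cv2.imwrite("pics/"+name,cv2.resize(f,None,fx=s,fy=s,interpolation=cv2.INTER_CUBIC))
E
python3 - <<'E'
from h import *
import pickle
s=get_state(); print(s, tcp_to_grasp)
for n in ["top","scene","wrist"]:
    im=get_image(n); pickle.dump(im,open(n+"0.pkl","wb")); save(im,n+"0.png",s=1.25)
    print(n,im["fx"],im["cx"],im["cy"],ray(im,(320,200)))
E
```

```text
{'t': 0.0, 'q': array([-8.85414542e-01,  3.85543534e-01,  6.59488296e-03, -5.35185512e-04,
       -1.19400127e+00, -2.58615975e-01]), 'joint_vel': array([ 0.00027566,  0.00105091, -0.00044352, -0.000105  , -0.00180326,
       -0.00095712]), 'joint_torque': array([-2.93784533e-04, -3.90661597e+01,  1.87407696e+01,  4.21976253e+00,
        1.09613483e-02, -1.86966099e-04]), 'tcp_pos': array([ 0.25847787, -0.56836183,  0.22145   ]), 'tool_rot': array([ 3.13938347e+00, -7.00983378e-05, -2.71502422e+00]), 'wrist_force': array([ 0.83347344, -0.5576014 , -0.3174029 ]), 'torque': array([-0.01419163,  0.01454436, -0.00985461]), 'grasp_force': 0.0, 'grip_width': 1.001299286201868} -0.0187
top 403.3160504801166 315.05110157760123 200.0742840107588 (array([ 0.36899293, -0.06252015,  1.14656718]), array([ 0.07509155, -0.01275961, -0.99717052]))
scene 499.2268493837319 321.62845475320717 202.01129389450938 (array([ 1.26095352, -0.20956209,  1.12697801]), array([-0.60165581,  0.10858781, -0.79135696]))
wrist 300.4769725059981 320.5001890366409 202.38718492452546 (array([ 0.18529839, -0.6009057 ,  0.38383577]), array([ 0.25880079,  0.11848891, -0.95867013]))
```

View pics/top0.png

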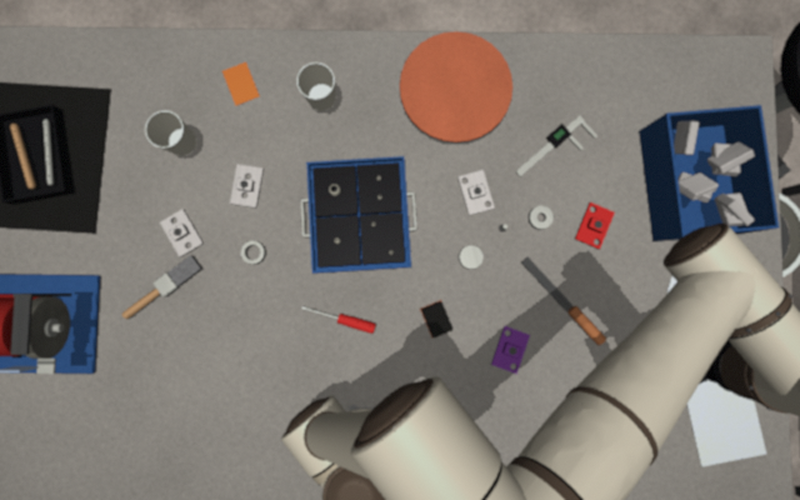

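View pics/scene0.png

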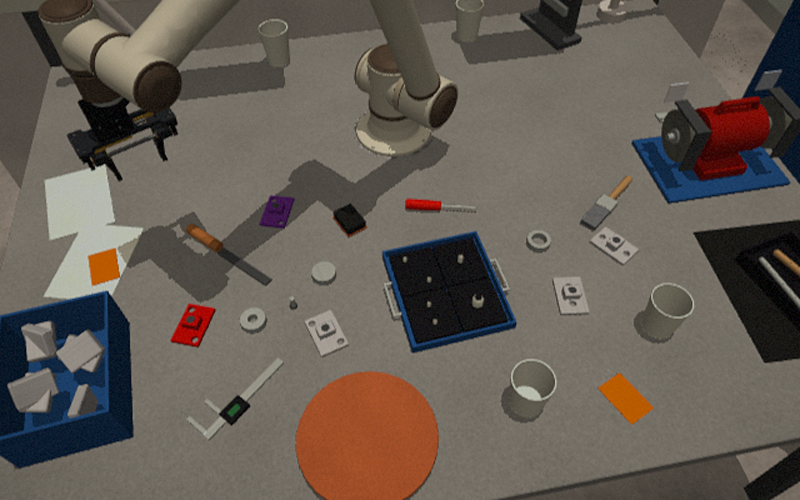

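The top view shows grey caps at about (477,192), (247,185) and (181,232), rings at (252,252) and (541,217), and the blank at (471,257), with the tray centred at (360,215). The red cap at (595,225) and the purple one at (511,350) are look-alikes. Next is one close montage with first measurements.

Run:
```python
from h import *
import pickle
T=pickle.load(open("top0.pkl","rb"));S=pickle.load(open("scene0.pkl","rb"))
a=cv2.resize(T["frame"][115:230,125:450,::-1],(800,283),interpolation=cv2.INTER_CUBIC)
b=cv2.resize(S["frame"][175:300,185:520,::-1],(800,299),interpolation=cv2.INTER_CUBIC)
cv2.imwrite("pics/m1.png",np.vstack([a,b]))
print(proj(T,[[0,0,0],[.5,0,0],[.5,.3,0]]),T["frame"][185,200])
for n,im,box in [("T",T,(125,115,450,230)),("S",S,(185,175,520,300))]:
    hsv=cv2.cvtColor(im["frame"],cv2.COLOR_RGB2HSV)
    m=((hsv[...,1]<40)&(hsv[...,2]>150)).astype(np.uint8)
    nc,l,st,c=cv2.connectedComponentsWithStats(m)
    for i in range(1,nc):
        x,y=c[i]
        if st[i,4]>3 and box[0]<x<box[2] and box[1]<y<box[3]:
            print(n,c[i].round(1),st[i],onz(im,c[i],.0).round(3))
    mb=cv2.inRange(hsv,(105,120,40),(125,255,255))
    for ct in cv2.findContours(mb,0,2)[0]:
        if cv2.contourArea(ct)>500: 
            r=cv2.minAreaRect(ct); print(n,"blue",r,[onz(im,p,.024).round(3) for p in cv2.boxPoints(r)])
```

```text
[[290.37498058 363.8005528 ]
 [293.16708953 184.11342383]
 [188.22974539 182.90873366]] [141 138 130]
T [427.2 127.1] [414 115  28  26 217] [ 0.67  -0.385  0.   ]
T [196.2 147.8] [183 131  27  35 635] [0.602 0.281 0.   ]
T [380.8 153.2] [366 135  30  37 663] [ 0.592 -0.251  0.   ]
T [330.7 168.3] [326 153   8  31  88] [ 0.547 -0.107  0.   ]
T [242. 174.] [240 159   8  30  77] [0.527 0.147 0.   ]
T [433.4 173.1] [424 164  19  19 251] [ 0.536 -0.401  0.   ]
T [143.7 185.6] [127 166  34  39 618] [0.491 0.427 0.   ]
T [404.4 180.4] [403 179   4   4  13] [ 0.514 -0.318  0.   ]
T [201.  201.3] [192 192  19  19 172] [0.448 0.262 0.   ]
T [377.  205.1] [368 196  19  19 295] [ 0.443 -0.24   0.   ]
T [131.  227.4] [123 219  17  18 179] [0.371 0.458 0.   ]
T blue ((39.5, 258.5), (77.0, 79.0), 90.0) [array([0.388, 0.811, 0.024]), array([0.39 , 0.592, 0.024]), array([0.179, 0.581, 0.024]), array([0.177, 0.797, 0.024])]
T blue ((286.3169860839844, 171.52664184570312), (87.72637176513672, 77.96022033691406), 86.47854614257812) [array([0.649, 0.138, 0.024]), array([ 0.665, -0.082,  0.024]), array([ 
[... 1487 characters left out ...]

S blue ((47.52899169921875, 303.57769775390625), (124.63790130615234, 115.99422454833984), 78.9964599609375) [array([ 0.424, -0.958,  0.024]), array([ 0.409, -0.674,  0.024]), array([ 0.765, -0.593,  0.024]), array([ 0.768, -0.837,  0.024])]
S blue ((359.2647705078125, 231.05885314941406), (84.6449203491211, 90.22325134277344), 75.96376037597656) [array([ 0.418, -0.099,  0.024]), array([0.388, 0.162, 0.024]), array([0.662, 0.138, 0.024]), array([ 0.68 , -0.093,  0.024])]
S blue ((568.5294799804688, 129.6993408203125), (53.56353759765625, 119.107421875), 81.57302856445312) [array([0.186, 0.596, 0.024]), array([0.182, 1.013, 0.024]), array([0.407, 0.903, 0.024]), array([0.404, 0.525, 0.024])]
```

View pics/m1.png

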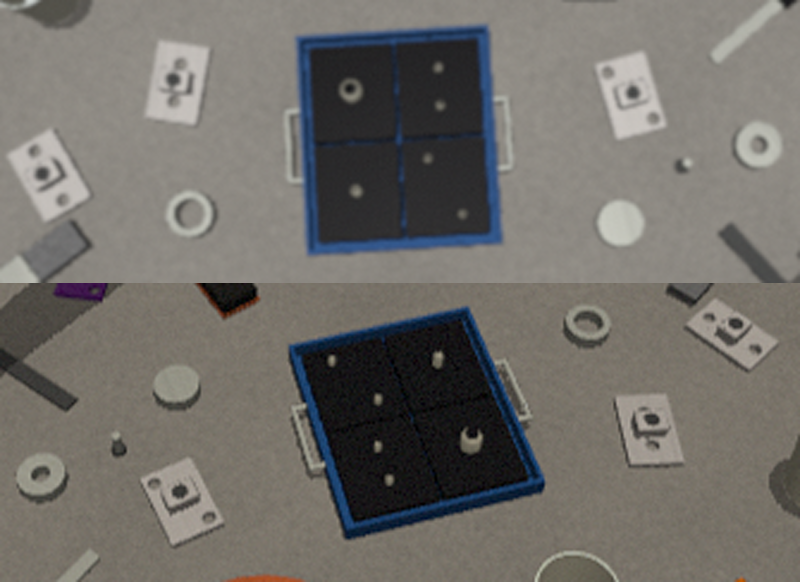

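Choice by description:
- **cap_diagonal:** (381,153), with diagonal holes.
- **cap_inline:** (196,148), with holes close to the hub.
- **cap_other:** (144,186), with end holes; it stays.
- **ring_wide:** (201,201).
- **ring_narrow:** (433,173).
- **Blank disc:** (377,205); it stays.
- **Not part of the job:** the red and purple caps and the small knob at (404,180).

Nests in the tray crop are thick top-left, inline top-right, thin bottom-left and diagonal bottom-right. I'm moving over cap_diagonal now.

play_rows([
  {"delta_pos": [-0.24,0.08,0.04],"dr": [0,0,0]},
  {"delta_pos": [-0.24,0.08,0.04],"dr": [0,0,0]},
  {"delta_pos": [-0.24,0.08,0.04],"dr": [0,0,0]},
  {"delta_pos": [-0.24,0.08,0.04],"dr": [0,0,0]},
  {"delta_pos": [-0.24,0.08,0.04],"dr": [0,0,0]},
  {"delta_pos": [-0.24,0.08,0.04],"dr": [0,0,0]},
  {"delta_pos": [-0.24,0.08,0.04],"dr": [0,0,0]},
  {"delta_pos": [-0.24,0.08,0.04],"dr": [0,0,0]},
  {"delta_pos": [-0.24,0.08,0.04],"dr": [0,0,0]},
  {"delta_pos": [0,0,0],"dr": [0,0,0.05]},
  {"delta_pos": [0,0,0],"dr": [0,0,0.05]},
  {"delta_pos": [0,0,0],"dr": [0,0,0.05]},
], jaw=1, newtons=25)

```text
t: 1.65
tcp_pos: [0.5923, -0.2586, 0.1499]
tool_rot: [3.141, -0.001, 3.092]
wrist_force: [-0.0, -0.7, -0.1]
grip_width: 0.996
grasp_force: 0.0
```

Run:
```python
from h import *
import pickle
s=get_state(); print(s["q"].round(3),s["tcp_pos"].round(4),s["tool_rot"].round(4))
im=get_image("wrist"); pickle.dump(im,open("w1.pkl","wb")); save(im,"w1.png",s=1.25)
```

```text
[-0.162  0.476 -0.036 -0.    -1.061 -1.458] [ 0.5923 -0.2586  0.1499] [ 3.1413e+00 -1.2000e-03  3.0924e+00]
```

View pics/w1.png

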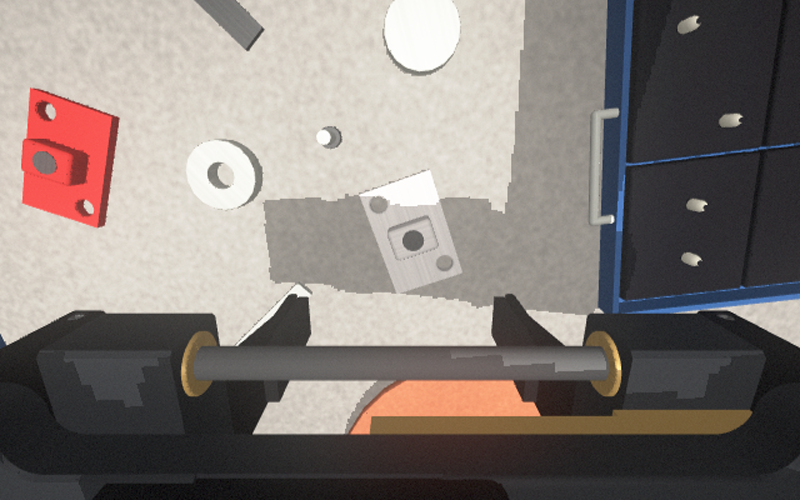

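The wrist view shows cap_diagonal with holes at (379,204) and (445,263) and its hub at (412,240). ring_narrow is at (224,174). The diagonal nest's pins are at (690,24) and (731,120), the inline pins at (697,205) and (692,259).

```bash
cat >> h.py <<'E'
def blob(im,uv,r,dark=True,near=True):
    """centroid of the Otsu blob nearest to uv in a window of half-width r"""
    g=cv2.cvtColor(im["frame"],cv2.COLOR_RGB2GRAY); K=8
    x0,y0=max(int(uv[0]-r),0),max(int(uv[1]-r),0)
    w=cv2.resize(g[y0:y0+2*r+1,x0:x0+2*r+1],None,fx=K,fy=K,interpolation=cv2.INTER_CUBIC)
    th,b=cv2.threshold(w,0,255,(cv2.THRESH_BINARY_INV if dark else cv2.THRESH_BINARY)+cv2.THRESH_OTSU)
    n,l,st,c=cv2.connectedComponentsWithStats(b)
    px=(c+.5)/K-.5+[x0,y0]
    i=1+np.argmin(np.linalg.norm(px[1:]-uv,axis=1)+(st[1:,4]<K*K*4)*99)
    return px[i],(st[i,2:4]/K).round(1)
def go(p,yaw=None):
    """shift (units) in tool axes as they stand, and turn about tool z (units)"""
    s=get_state(); a=s["tool_rot"]; from scipy.spatial.transform import Rotation as Ro
    R=Ro.from_euler("xyz",a).as_matrix(); d=R.T@(np.array(p)-s["tcp_pos"])/.2
    print("shift",d.round(3), "rows>=",np.ceil(np.linalg.norm(d)*.2/.0625), end=" ")
    if yaw is not None:
        y=(a[2]-yaw+np.pi/2)%np.pi-np.pi/2; print("turn",round(y/np.pi,4),"q6 ->",round(s["q"][5]-y,2))
    else: print()
E
python3 - <<'E'
from h import *
import pickle
im=pickle.load(open("w1.pkl","rb"))
k=.8
H=[]
for n,uv,r,z,d in [("dh1",(379,204),10,.008,1),("dh2",(445,263),10,.008,1),("hubmark",(412,240),10,.026,1),("ringbore",(219,176),12,.018,1),
  ("dpin1",(690,24),14,.033,0),("dpin2",(731,120),14,.033,0),("ipin1",(697,205),14,.033,0),("ipin2",(692,259),14,.033,0)]:
    c,w=blob(im,np.array(uv)*k,r,d); p=onz(im,c,z); print(n,c.round(1),w,p.round(4)); H.append(p)
def pose(a,b,off): 
    v=a-b; return ((a+b)/2)[:2].round(4),np.degrees(np.arctan2(v[1],v[0])-off),np.linalg.norm(v)
o=np.arctan2(18,33)
print(pose(H[0],H[1],o),pose(H[4],H[5],o),pose(H[6],H[7],0))
E
```

```text
dh1 [302.2 163.6] [15.6 14.5] [ 0.5622 -0.2744  0.008 ]
dh2 [355.3 210.2] [14.2 13.1] [ 0.6149 -0.2212  0.008 ]
hubmark [330.1 192. ] [17.1 16.9] [ 0.5887 -0.2477  0.026 ]
ringbore [172.2 140.6] [17.9 21.2] [ 0.532  -0.3972  0.018 ]
dpin1 [550.3  19.5] [17.9 14.8] [ 0.4497 -0.0613  0.033 ]
dpin2 [584.   95.8] [19.  11.1] [ 0.5108 -0.0216  0.033 ]
ipin1 [556.8 163.6] [16.9 10.8] [ 0.5701 -0.0348  0.033 ]
ipin2 [552.4 206.7] [16.6 11.1] [ 0.6127 -0.0315  0.033 ]
(array([ 0.5886, -0.2478]), np.float64(-163.3390276319459), np.float64(0.07487839040569907)) (array([ 0.4802, -0.0415]), np.float64(-175.6032601676389), np.float64(0.07288984154604275)) (array([ 0.5914, -0.0331]), np.float64(-175.58984633654651), np.float64(0.04271716404933906))
```

```bash
python3 -c "
from h import *
go([.5886,-.2478,.09],np.radians(16.7))"
```

```text
shift [0.02  0.053 0.3  ] rows>= 1.0 turn -0.1096 q6 -> -1.12
```

play_rows([
  {"delta_pos": [0.02,0.053,0.1],"dr": [0,0,0]},
  {"delta_pos": [0,0,0.1],"dr": [0,0,-0.055]},
  {"delta_pos": [0,0,0.1],"dr": [0,0,-0.055]},
  {"delta_pos": [0,0,0],"dr": [0,0,0]},
])

```text
t: 2.2
tcp_pos: [0.5874, -0.2479, 0.0886]
tool_rot: [3.139, -0.004, -2.841]
wrist_force: [1.1, 0.2, 0.9]
grip_width: 0.999
grasp_force: 0.0
```

Run:
```python
from h import *
import pickle
a=pickle.load(open("w1.pkl","rb")); im=get_image("wrist"); pickle.dump(im,open("w2.pkl","wb"))
H=[]
for n,P,r,ua in [("h1",[.5622,-.2744,.008],12,(302.2,163.6)),("h2",[.6149,-.2212,.008],12,(355.3,210.2)),("hub",[.5887,-.2477,.026],12,(330.1,192))]:
    c,w=blob(im,proj(im,P)[0],r); t=tri(a,ua,im,c); print(n,c.round(1),w,onz(im,c,P[2]).round(4),t[0].round(4),t[1].round(4)); H.append(onz(im,c,P[2]))
v=H[1]-H[0]; print(((H[0]+H[1])/2).round(4),np.degrees(np.arctan2(v[1],v[0]))-28.61,np.linalg.norm(v))
save(im,"w2.png",(200,60,460,260),3)
go([.5886,-.2478,.0105],np.radians(16.7)); print(get_state()["tcp_pos"])
```

```text
h1 [297. 172.] [18.2 18. ] [ 0.5617 -0.2745  0.008 ] [ 0.563  -0.2747  0.0024] 0.0003
h2 [338.4 246.1] [17.1 15.1] [ 0.6149 -0.2214  0.008 ] [ 0.6155 -0.2211  0.0065] 0.0001
hub [318.5 218.1] [21.6 20.5] [ 0.5888 -0.2478  0.026 ] [ 0.5889 -0.2477  0.0253] 0.0001
[ 0.5883 -0.248   0.008 ] 16.38744767349754 0.07513059082504744
shift [-0.002  0.002  0.398] rows>= 2.0 turn 0.0025 q6 -> -1.13
[ 0.58845449 -0.24826986  0.09000076]
```

View pics/w2.png

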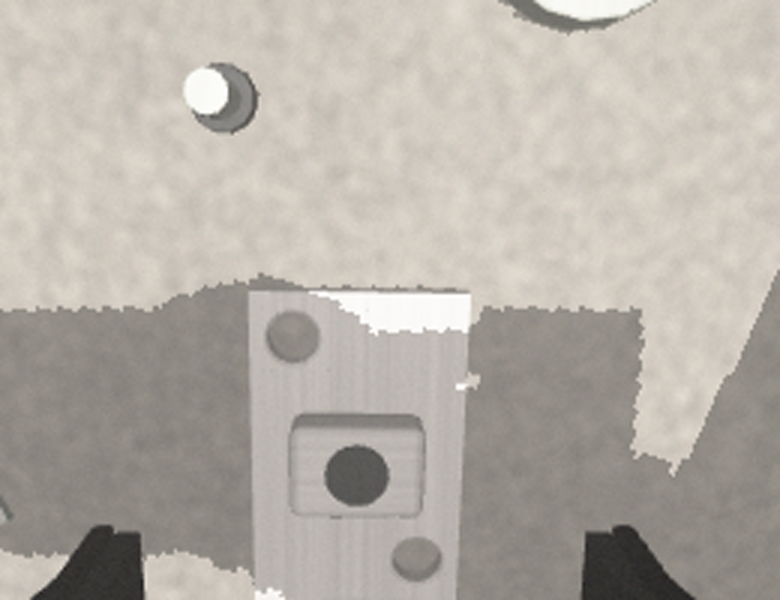

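The crop shows cap_diagonal square between the fingers, with diagonal holes at crop pixels (293,336) and (416,558). Its hub top triangulates at 25 mm. Next I descend and grip.

play_rows([
  {"delta_pos": [0,0,0.14],"dr": [0,0,0]},
  {"delta_pos": [0,0,0.14],"dr": [0,0,0]},
  {"delta_pos": [0,0,0.08],"dr": [0,0,0]},
  {"delta_pos": [0,0,0.035],"dr": [0,0,0]},
  {"delta_pos": [0,0,0],"dr": [0,0,0]},
])

```text
t: 2.88
tcp_pos: [0.5892, -0.2484, 0.0119]
tool_rot: [-3.141, 0.0, -2.841]
wrist_force: [-1.0, -0.3, 0.2]
grip_width: 0.998
grasp_force: 0.0
```

play_rows([
  {"delta_pos": [0,0,0],"dr": [0,0,0]},
  {"delta_pos": [0,0,0],"dr": [0,0,0]},
  {"delta_pos": [0,0,0],"dr": [0,0,0]},
  {"delta_pos": [0,0,0],"dr": [0,0,0]},
  {"delta_pos": [0,0,0],"dr": [0,0,0]},
  {"delta_pos": [0,0,0],"dr": [0,0,0]},
], jaw=-1, newtons=30)

```text
t: 3.62
tcp_pos: [0.5889, -0.2483, 0.0115]
tool_rot: [-3.141, 0.0, -2.84]
wrist_force: [0.2, 0.1, 0.5]
grip_width: 0.412
grasp_force: 30.0
```

```bash
python3 -c "
from h import *
go([.5889,-.2483,.14]); go([.585,-.04,.14],np.radians(4.4))"
```

```text
shift [ 0.    -0.    -0.642] rows>= 3.0 
shift [-0.29   1.    -0.642] rows>= 4.0 turn 0.0714 q6 -> -1.35
```

play_rows([
  {"delta_pos": [0,0,-0.05],"dr": [0,0,0]},
  {"delta_pos": [0,0,-0.2],"dr": [0,0,0]},
  {"delta_pos": [0,0,-0.2],"dr": [0,0,0]},
  {"delta_pos": [0,0,-0.2],"dr": [0,0,0]},
  {"delta_pos": [-0.05,0.2,0],"dr": [0,0,0]},
  {"delta_pos": [-0.06,0.2,0],"dr": [0,0,0]},
  {"delta_pos": [-0.06,0.2,0],"dr": [0,0,0]},
  {"delta_pos": [-0.06,0.2,0],"dr": [0,0,0]},
  {"delta_pos": [-0.06,0.2,0],"dr": [0,0,0]},
  {"delta_pos": [0,0,0],"dr": [0,0,0.036]},
  {"delta_pos": [0,0,0],"dr": [0,0,0.036]},
  {"delta_pos": [0,0,0],"dr": [0,0,0]},
])

```text
t: 5.12
tcp_pos: [0.5847, -0.0398, 0.1419]
tool_rot: [3.141, 0.0, -3.065]
wrist_force: [-0.3, -0.9, -0.9]
grip_width: 0.413
grasp_force: 30.0
```

Run:
```python
from h import *
import pickle
im=get_image("wrist"); pickle.dump(im,open("w3.pkl","wb")); save(im,"w3.png",s=1.25)
s=get_state(); print(s["tcp_pos"],s["tool_rot"],s["grip_width"])
print(proj(im,[[.4497,-.0613,.033],[.5108,-.0216,.033],[.5701,-.0348,.033],[.6127,-.0315,.033]]).round(1))
```

```text
[ 0.58480818 -0.04000368  0.14186436] [ 3.14148996e+00  1.81986567e-04 -3.06474051e+00] 0.4104560396868091
[[305.   38.5]
 [346.3 120.4]
 [325.7 185.3]
 [325.6 228.2]]
```

View pics/w3.png

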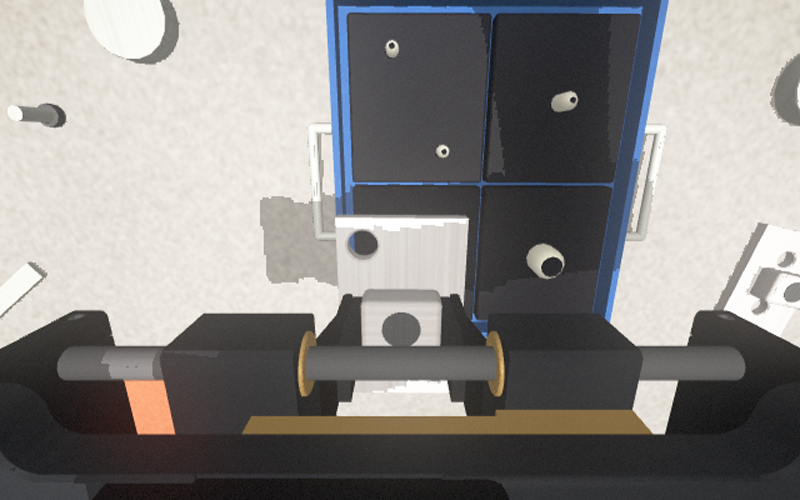

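The wrist view shows the held cap's near hole at (363,243), diagonal pins at (392,48) and (443,151), the thin post at (570,100), the thick post at (550,265), and the tray edges.

```bash
cat >> h.py <<'E'
def tip(im,uv,r):
    """centre of the dark tip mark enclosed by a bright pin, and the pin's blob"""
    g=cv2.cvtColor(im["frame"],cv2.COLOR_RGB2GRAY); K=8
    x0,y0=max(int(round(uv[0]-r)),0),max(int(round(uv[1]-r)),0)
    w=cv2.resize(g[y0:y0+2*r+1,x0:x0+2*r+1],None,fx=K,fy=K,interpolation=cv2.INTER_CUBIC)
    b=cv2.threshold(w,0,255,cv2.THRESH_OTSU)[1]
    cs=sorted(cv2.findContours(b,cv2.RETR_EXTERNAL,2)[0],key=cv2.contourArea)[-1:]
    h=np.zeros_like(b); cv2.fillConvexPoly(h,cv2.convexHull(cs[0]),255)
    m=cv2.erode(((h>0)&(b==0)).astype(np.uint8),np.ones((5,5)))
    n,l,st,c=cv2.connectedComponentsWithStats(m); i=1+np.argmax(st[1:,4])
    f=lambda q:(np.array(q)+.5)/K-.5+[x0,y0]
    M=cv2.moments(h); return f(c[i]),f([M["m10"]/M["m00"],M["m01"]/M["m00"]]),(st[i,2:4]/K).round(1)
E
python3 - <<'E'
from h import *
import pickle
im=pickle.load(open("w3.pkl","rb")); a=pickle.load(open("w1.pkl","rb"))
H=[]
for n,uv,r,z in [("d1",(392,47),9,.033),("d2",(443,151),9,.033),("thin",(566,101),15,.041),("thick",(547,262),24,.041)]:
    t,b,w=tip(im,np.array(uv)*.8,r); H.append(onz(im,t,z)); print(n,t.round(1),b.round(1),w,H[-1].round(4))
for ua,uv in [((690,24),(392,47)),((731,120),(443,151))]:
    t1=tip(a,np.array(ua)*.8,11)[0];t2=tip(im,np.array(uv)*.8,9)[0]; q=tri(a,t1,im,t2);print("tri",t1.round(1),q[0].round(4),q[1].round(4))
v=H[1]-H[0]; print(((H[0]+H[1])/2)[:2].round(4),np.degrees(np.arctan2(v[1],v[0]))-28.61,np.linalg.norm(v))
c,w=blob(im,np.array([363,243])*.8,14); s=get_state(); p=onz(im,c,.1384)
yaw=s["tool_rot"][2]; d=(p-s["tcp_pos"])[:2]; R=np.array([[np.cos(yaw),np.sin(yaw)],[-np.sin(yaw),np.cos(yaw)]]); print("held hole",c,w,p.round(4),(R@d).round(4))
E
```

```text
d1 [313.   36.1] [313.3  38.3] [4.2 4.4] [ 0.4475 -0.055   0.033 ]
d2 [354.8 121. ] [353.8 120.5] [3.6 4. ] [ 0.5108 -0.0142  0.033 ]
thin [458.   79.5] [451.3  80.9] [4.1 4.1] [0.4718 0.0652 0.041 ]
thick [441.1 213.2] [435.9 208.5] [16.5 15.6] [0.5866 0.0736 0.041 ]
tri [558.1  16.5] [ 0.4476 -0.055   0.0326] 0.0003
tri [592.2  95.5] [ 0.5109 -0.0141  0.0326] 0.0001
[ 0.4792 -0.0346] 4.250456540831763 0.07533141017808548
held hole [289.73097414 195.11431529] [24.4 23.6] [ 0.5519 -0.0588  0.1384] [0.0343 0.0162]
```

Run:
```python
from h import *
import pickle
im=pickle.load(open("w3.pkl","rb"));s=get_state()
yaw=s["tool_rot"][2];R=np.array([[np.cos(yaw),np.sin(yaw)],[-np.sin(yaw),np.cos(yaw)]])
loc=lambda p:(R@(p-s["tcp_pos"])[:2]).round(4)
print("mark",[ (c.round(1),w,loc(onz(im,c,.1564))) for c,w in [blob(im,(320.8,263),18)]])
g=cv2.cvtColor(im["frame"],cv2.COLOR_RGB2GRAY).astype(int)
print(g[165:180,300],g[165:180,350]); print(g[185,260:280],g[225,260:280]); print(g[185,365:382],g[225,365:382])
for px in [(268,174),(374.5,174)]: print(loc(onz(im,px,.1384)))
```

```text
mark [(array([320.4, 266.8]), array([37. , 32.1]), array([-0.0016, -0.0013]))]
[ 77  76  78  75  76  78  89 155 157 220 255 255 255 255 254] [ 70  71  66  68  71  68  74 125 148 182 254 254 254 254 254]
[165 166 162 160 161 163 160 165 191 220 220 222 220 221 221 221 221 223
 222 221] [187 173 172 169 169 168 172 169 169 172 191 215 218 218 216 218 215 216
 217 218]
[211 211 212 213 216 216 213 213 216 135  62  64  59  63  62  62  58] [210 214 215 214 212 212 214  67  58  62  61  59  58  60  68  75  53]
[0.0466 0.028 ]
[ 0.0465 -0.0317]
```

Run:
```python
from h import *
import pickle
save(pickle.load(open("w3.pkl","rb")),"w3c.png",(255,160,395,320),3.7)
```

```text
(no output)
```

View pics/w3c.png

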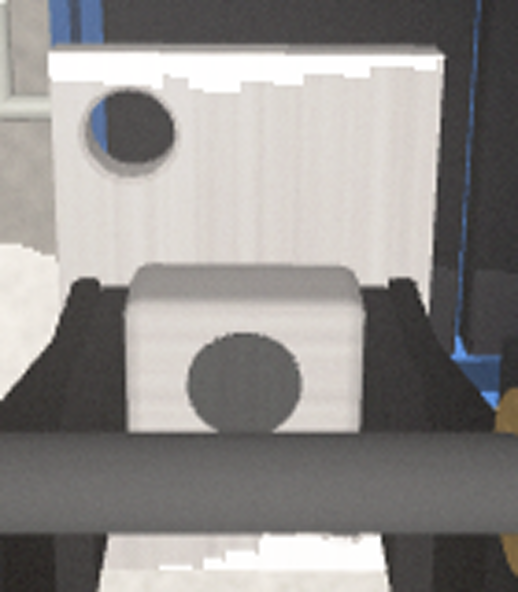

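The crop shows the cap sitting square in the jaws. Its plate corners at (268,174) and (374,174) read (46.6, 28) and (46.5, −31.7) mm in tool axes, so there is no yaw error and an apparent y bias of −1.8 mm, which I correct for. Now hover over the diagonal nest.

```bash
python3 -c "
from h import *
go([.4796,-.0327,.0515],np.radians(4.25))"
```

```text
shift [0.522 0.077 0.452] rows>= 3.0 turn 0.0009 q6 -> -1.7
```

play_rows([
  {"delta_pos": [0.13,0.02,0],"dr": [0,0,0]},
  {"delta_pos": [0.13,0.02,0],"dr": [0,0,0]},
  {"delta_pos": [0.13,0.02,0],"dr": [0,0,0]},
  {"delta_pos": [0.132,0.017,0],"dr": [0,0,0]},
  {"delta_pos": [0,0,0.15],"dr": [0,0,0]},
  {"delta_pos": [0,0,0.15],"dr": [0,0,0]},
  {"delta_pos": [0,0,0.1],"dr": [0,0,0]},
  {"delta_pos": [0,0,0.05],"dr": [0,0,0]},
  {"delta_pos": [0,0,0],"dr": [0,0,0]},
])

```text
t: 6.3
tcp_pos: [0.4796, -0.0327, 0.0514]
tool_rot: [-3.141, -0.001, -3.066]
wrist_force: [-0.5, -0.7, -0.3]
grip_width: 0.413
grasp_force: 30.0
```

Run:
```python
from h import *
import pickle
im=get_image("wrist"); pickle.dump(im,open("w4.pkl","wb"));s=get_state();print(s["tcp_pos"],s["tool_rot"],s["wrist_force"])
q=proj(im,[[.4475,-.055,.033],[.5108,-.0142,.033]]);print(q)
a=im["frame"][155:320,235:395,::-1]
im2=get_image("scene"); c=proj(im2,[.4796,-.0327,.03])[0].astype(int); b=im2["frame"][c[1]-70:c[1]+50,c[0]-60:c[0]+60,::-1]
f=lambda x:cv2.resize(x,(400,int(400*x.shape[0]/x.shape[1])),interpolation=2)
a,b=f(a),f(b); h=max(len(a),len(b)); o=np.zeros((h,800,3),np.uint8); o[:len(a),:400]=a;o[:len(b),400:]=b; cv2.imwrite("pics/w4.png",o)
```

```text
[ 0.48011577 -0.03250321  0.05196092] [-3.14149664e+00  6.37026333e-04 -3.06599091e+00] [ 0.60099166  0.62226076 -0.05471051]
[[286.53753059 189.57737142]
 [342.25809171 283.20945378]]
```

View pics/w4.png

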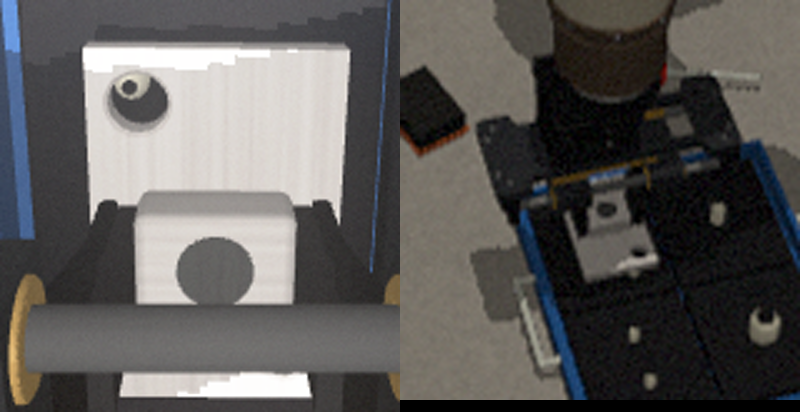

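The left crop shows the pin tip inside the near hole at crop pixel (129,87), with the hole centre at (138,100). I'll check this numerically.

Run:
```python
from h import *
import pickle
im=pickle.load(open("w4.pkl","rb")); 
print("pin",onz(im,(286.6,189.8),.033).round(4),"hole",onz(im,(290.2,195),.0484).round(4))
for px in [(268.5,173.5),(374.5,173.5)]: print(onz(im,px,.0484).round(4))
```

```text
pin [ 0.4476 -0.055   0.033 ] hole [ 0.4464 -0.0513  0.0484]
[ 0.4349 -0.064   0.0484]
[ 0.4305 -0.0049  0.0484]
```

My y sign was flipped: the hole sits 3.6 mm too far in +y. Correct that, then lower slowly.

play_rows([
  {"delta_pos": [0,-0.018,0],"dr": [0,0,0]},
  {"delta_pos": [0,0,0.02],"dr": [0,0,0]},
  {"delta_pos": [0,0,0.02],"dr": [0,0,0]},
  {"delta_pos": [0,0,0.02],"dr": [0,0,0]},
  {"delta_pos": [0,0,0],"dr": [0,0,0]},
])

```text
t: 7.02
tcp_pos: [0.4796, -0.0361, 0.0391]
tool_rot: [-3.141, -0.001, -3.067]
wrist_force: [-0.2, 0.5, -2.1]
grip_width: 0.409
grasp_force: 30.0
```

Run:
```python
from h import *
im=get_image("wrist"); s=get_state();print(s["tcp_pos"],s["wrist_force"])
save(im,"w5.png",(235,155,395,265),3)
```

```text
[ 0.47978637 -0.03607528  0.03927656] [-0.88661732  0.23944101 -1.96690501]
```

View pics/w5.png

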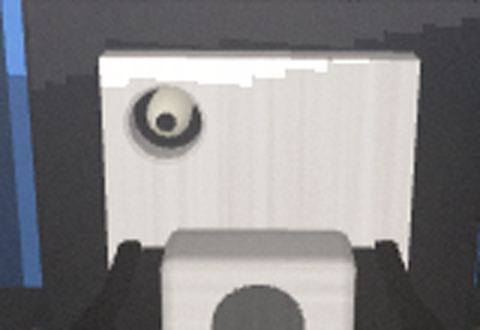

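The pin stands centred in the hole: tip at (165,121), rim centre at (166,122). Lower onto the insert.

play_rows([
  {"delta_pos": [0,0,0.012],"dr": [0,0,0]},
  {"delta_pos": [0,0,0.012],"dr": [0,0,0]},
  {"delta_pos": [0,0,0.01],"dr": [0,0,0]},
  {"delta_pos": [0,0,0.006],"dr": [0,0,0]},
  {"delta_pos": [0,0,0.004],"dr": [0,0,0]},
  {"delta_pos": [0,0,0],"dr": [0,0,0]},
])

```text
t: 7.82
tcp_pos: [0.4799, -0.0361, 0.0307]
tool_rot: [-3.142, -0.0, -3.067]
wrist_force: [0.2, 0.5, -0.4]
grip_width: 0.413
grasp_force: 30.0
```

play_rows([
  {"delta_pos": [0,0,0],"dr": [0,0,0]},
  {"delta_pos": [0,0,0],"dr": [0,0,0]},
  {"delta_pos": [0,0,0],"dr": [0,0,0]},
  {"delta_pos": [0,0,0],"dr": [0,0,0]},
], jaw=0.4)

```text
t: 8.32
tcp_pos: [0.48, -0.0361, 0.0308]
tool_rot: [3.142, 0.0, -3.067]
wrist_force: [0.6, -0.1, -0.3]
grip_width: 0.683
grasp_force: 0.0
```

play_rows([
  {"delta_pos": [0,0,-0.1],"dr": [0,0,0]},
  {"delta_pos": [0,0,-0.2],"dr": [0,0,0]},
  {"delta_pos": [0,0,-0.3],"dr": [0,0,0]},
  {"delta_pos": [-0.1,0.21,0],"dr": [0,0,0]},
  {"delta_pos": [-0.1,0.21,0],"dr": [0,0,0]},
  {"delta_pos": [-0.1,0.21,0],"dr": [0,0,0]},
  {"delta_pos": [-0.1,0.21,0],"dr": [0,0,0]},
  {"delta_pos": [-0.1,0.21,0],"dr": [0,0,0]},
  {"delta_pos": [-0.1,0.21,0],"dr": [0,0,0]},
  {"delta_pos": [-0.1,0.21,0],"dr": [0,0,0]},
  {"delta_pos": [0,0,0],"dr": [0,0,0]},
], jaw=1)

```text
t: 9.7
tcp_pos: [0.598, 0.2703, 0.1497]
tool_rot: [-3.142, -0.0, -3.064]
wrist_force: [0.1, 0.0, -1.4]
grip_width: 1.003
grasp_force: 0.0
```

Run:
```python
from h import *
import pickle
im=get_image("wrist"); pickle.dump(im,open("w6.pkl","wb")); save(im,"w6.png",s=1.25)
s=get_state(); print(s["q"].round(3),s["tcp_pos"],s["tool_rot"])
```

```text
[ 0.669  0.49  -0.012 -0.    -1.071 -2.163] [0.59728022 0.26865054 0.14972914] [-3.14098665e+00 -1.33003967e-03 -3.06512833e+00]
```

View pics/w6.png

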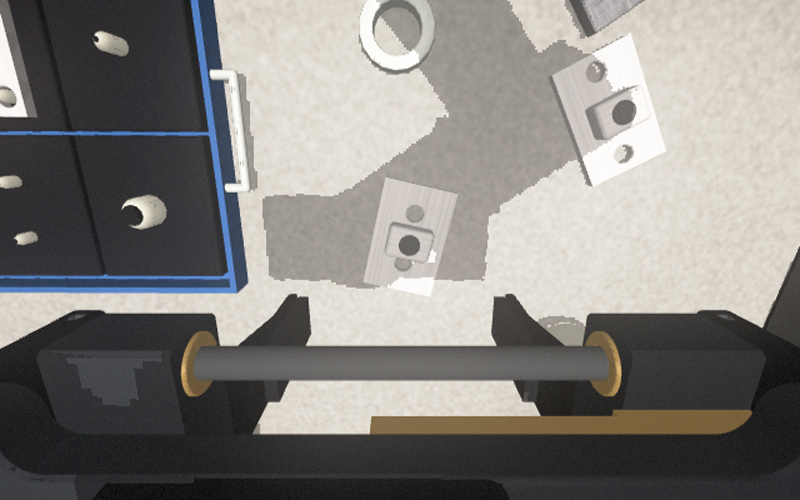

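The view shows cap_inline with its near hole at (415,213), hub mark at (409,245) and plate corners at (387,179), (457,193) and (365,284). ring_wide is at (397,32), and cap_other at (610,110), its holes nearer the ends.

Run:
```python
from h import *
import pickle
im=pickle.load(open("w6.pkl","rb"))
h,_=blob(im,(332,170.4),9); m,_=blob(im,(327.2,196),10)
P=onz(im,h,.008);M=onz(im,m,.026); print(h,m,P.round(4),M.round(4),np.linalg.norm((P-M)[:2]),np.degrees(np.arctan2(*(M-P)[1::-1])))
C=[onz(im,np.array(c)*.8,.008) for c in [(387,179),(457,193),(365,284),(431,296)]]
print(np.array(C).round(4), "ctr",np.mean(C,0).round(4))
for i,j in [(0,2),(1,3)]: v=C[j]-C[i]; print(np.degrees(np.arctan2(v[1],v[0])),np.linalg.norm(v))
v=C[1]-C[0]; print(np.degrees(np.arctan2(v[1],v[0]))-90,np.linalg.norm(v))
# ring wide (rough), thick & inline tips
print("ring",onz(im,np.array((397,32))*.8,.018))
```

```text
[331.58049678 170.68899494] [327.08067833 195.95820552] [0.5755 0.2813 0.008 ] [0.5976 0.2781 0.026 ] 0.02235243864080308 -8.171941996826991
[[0.5495 0.257  0.008 ]
 [0.5563 0.314  0.008 ]
 [0.6406 0.2439 0.008 ]
 [0.6475 0.3021 0.008 ]] ctr [0.5984 0.2793 0.008 ]
-8.171802510477043 0.09206894196919103
-7.427222977268474 0.09197515335398741
-6.785796490913782 0.057447471906945546
ring [0.44754768 0.2575196  0.018     ]
```

```bash
python3 -c "
from h import *
go([.5977,.2764,.09],np.radians(-7.8))"
```

```text
shift [-0.005  0.039  0.299] rows>= 1.0 turn 0.0677 q6 -> -2.38
```

play_rows([
  {"delta_pos": [-0.005,0.039,0.1],"dr": [0,0,0]},
  {"delta_pos": [0,0,0.1],"dr": [0,0,0.034]},
  {"delta_pos": [0,0,0.1],"dr": [0,0,0.034]},
  {"delta_pos": [0,0,0],"dr": [0,0,0]},
  {"delta_pos": [0,0,0],"dr": [0,0,0]},
])

```text
t: 10.38
tcp_pos: [0.5981, 0.2751, 0.0911]
tool_rot: [3.142, 0.0, 3.004]
wrist_force: [1.0, -0.8, 0.5]
grip_width: 1.002
grasp_force: 0.0
```

Run:
```python
from h import *
import pickle
a=pickle.load(open("w6.pkl","rb")); im=get_image("wrist"); pickle.dump(im,open("w7.pkl","wb"))
for n,P,r,ua in [("h",[.5755,.2813,.008],9,(331.58,170.69)),("hub",[.5976,.2781,.026],12,(327.08,195.96))]:
    c,w=blob(im,proj(im,P)[0],r); t=tri(a,ua,im,c); print(n,c.round(1),w,onz(im,c,P[2]).round(4),t[0].round(4),t[1].round(4))
hsv=im["frame"].astype(int); g=cv2.cvtColor(im["frame"],cv2.COLOR_RGB2GRAY).astype(int)
r=180; print(g[r,250:400:1])
s=get_state(); print(s["tcp_pos"],s["tool_rot"]); go([.5977,.2764,.0115],np.radians(-7.8))
```

```text
h [322.7 182.2] [18.  17.2] [0.5753 0.2813 0.008 ] [0.5757 0.2813 0.0067] 0.0001
hub [322.5 214.7] [21.1 20.5] [0.5975 0.278  0.026 ] [0.5974 0.2781 0.0264] 0.0001
[147 145 150 150 152 152 151 149 150 147 147 144 145 146 147 149 147 144
 142 141 144 145 149 150 150 153 150 150 149 150 147 149 145 147 146 146
 150 185 195 197 195 191 188 190 191 192 187 188 194 191 189 191 195 192
 197 193 193 193 194 193 195 194 194 190 161 153 150 150 146 150 145 149
 149 143 150 150 147 148 152 155 151 158 177 185 192 193 190 188 188 189
 189 191 195 191 188 190 188 184 185 192 188 185 181 185 188 189 185 184
 182 158 147 146 143 147 148 149 151 148 150 152 152 153 153 153 153 149
 150 147 148 150 152 153 151 150 152 151 153 154 149 146 149 144 149 151
 156 152 151 150 151 149]
[0.59833874 0.27530859 0.09153055] [3.14086878e+00 1.08291045e-03 3.00384594e+00]
shift [0.004 0.005 0.4  ] rows>= 2.0 turn -0.0005 q6 -> -2.38
```

Heights agree (hub top 26 mm). Descend and grip.

play_rows([
  {"delta_pos": [0.003,0.004,0.14],"dr": [0,0,0]},
  {"delta_pos": [0,0,0.14],"dr": [0,0,0]},
  {"delta_pos": [0,0,0.08],"dr": [0,0,0]},
  {"delta_pos": [0,0,0.038],"dr": [0,0,0]},
  {"delta_pos": [0,0,0],"dr": [0,0,0]},
])

```text
t: 11.05
tcp_pos: [0.5977, 0.2764, 0.0114]
tool_rot: [3.141, 0.0, 3.003]
wrist_force: [0.0, -0.1, 0.9]
grip_width: 1.001
grasp_force: 0.0
```

play_rows([
  {"delta_pos": [0,0,0],"dr": [0,0,0]},
  {"delta_pos": [0,0,0],"dr": [0,0,0]},
  {"delta_pos": [0,0,0],"dr": [0,0,0]},
  {"delta_pos": [0,0,0],"dr": [0,0,0]},
  {"delta_pos": [0,0,0],"dr": [0,0,0]},
  {"delta_pos": [0,0,0],"dr": [0,0,0]},
], jaw=-1)

```text
t: 11.8
tcp_pos: [0.5975, 0.2764, 0.0111]
tool_rot: [3.141, 0.0, 3.003]
wrist_force: [-0.4, -0.8, 0.3]
grip_width: 0.41
grasp_force: 30.0
```

```bash
python3 -c "
from h import *
s=get_state(); print(s['tcp_pos'],s['tool_rot'],s['grip_width'],s['grasp_force'])
p=s['tcp_pos'];go([p[0],p[1],.13]); go([.5945,-.0275,.13],np.radians(4.25))"
```

```text
[0.59748866 0.27635501 0.01112177] [3.14147136e+00 5.97299570e-05 3.00282188e+00] 0.41027743700220337 30.00084400177002
shift [-0.     0.    -0.594] rows>= 2.0 
shift [-0.195 -1.507 -0.595] rows>= 6.0 turn -0.0678 q6 -> -2.17
```

play_rows([
  {"delta_pos": [0,0,-0.05],"dr": [0,0,0]},
  {"delta_pos": [0,0,-0.25],"dr": [0,0,0]},
  {"delta_pos": [0,0,-0.295],"dr": [0,0,0]},
  {"delta_pos": [-0.03,-0.21,0],"dr": [0,0,0]},
  {"delta_pos": [-0.03,-0.217,0],"dr": [0,0,0]},
  {"delta_pos": [-0.03,-0.217,0],"dr": [0,0,0]},
  {"delta_pos": [-0.03,-0.217,0],"dr": [0,0,0]},
  {"delta_pos": [-0.03,-0.217,0],"dr": [0,0,0]},
  {"delta_pos": [-0.03,-0.217,0],"dr": [0,0,0]},
  {"delta_pos": [-0.015,-0.212,0],"dr": [0,0,-0.034]},
  {"delta_pos": [0,0,0],"dr": [0,0,-0.034]},
  {"delta_pos": [0,0,0],"dr": [0,0,0]},
])

```text
t: 13.3
tcp_pos: [0.5942, -0.0282, 0.1305]
tool_rot: [3.141, 0.0, -3.069]
wrist_force: [-0.1, 1.6, -0.9]
grip_width: 0.411
grasp_force: 30.0
```

```bash
python3 -c "
from h import *
s=get_state(); print(s['tcp_pos'],s['tool_rot'],s['grip_width'],s['grasp_force'])
go([.5946,-.0276,.0515],np.radians(4.25))"
```

```text
[ 0.59423191 -0.02815132  0.13052459] [ 3.14142268e+00  2.04728008e-04 -3.06901361e+00] 0.41050487517195633 29.988420009613037
shift [-0.002  0.003  0.395] rows>= 2.0 turn -0.0005 q6 -> -1.72
```

play_rows([
  {"delta_pos": [-0.002,0.003,0.13],"dr": [0,0,0]},
  {"delta_pos": [0,0,0.13],"dr": [0,0,0]},
  {"delta_pos": [0,0,0.1],"dr": [0,0,0]},
  {"delta_pos": [0,0,0.035],"dr": [0,0,0]},
  {"delta_pos": [0,0,0],"dr": [0,0,0]},
])

```text
t: 13.92
tcp_pos: [0.5949, -0.0266, 0.0512]
tool_rot: [-3.141, -0.0, -3.067]
wrist_force: [-0.4, -0.4, -2.1]
grip_width: 0.409
grasp_force: 30.0
```

Run:
```python
from h import *
im=get_image("wrist"); s=get_state();print(s["tcp_pos"],s["wrist_force"])
a=cv2.resize(im["frame"][145:265,235:395,::-1],(480,360),interpolation=2)
t=get_image("top"); c=proj(t,[.48,-.036,.03])[0].astype(int);print(c)
b=cv2.resize(t["frame"][c[1]-20:c[1]+25,c[0]-20:c[0]+20,::-1],(320,360),interpolation=2)
cv2.imwrite("pics/w8.png",np.hstack([a,b]))
```

```text
[ 0.59534088 -0.02659593  0.05182324] [ 0.64460062  0.14509547 -1.50535917]
[305 190]
```

View pics/w8.png

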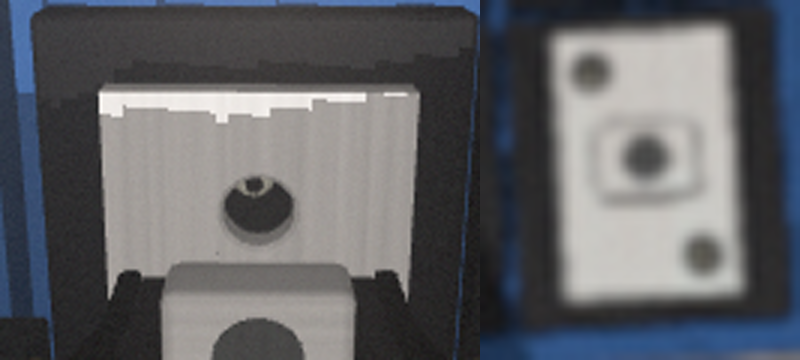

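Right: cap_diagonal is seated, a pin showing in both holes, (590,73) and (703,254). Left: the inline pin tip is at (255,184) and the hole rim centre at (258,208). Computing the offset.

Run:
```python
from h import *
im=get_image("wrist"); s=get_state()
z=s["tcp_pos"][2]-.0111+.008
p=onz(im,(235+(255-1)/3,145+(184-1)/3),.0326); h=onz(im,(235+(258.3-1)/3,145+(208-1)/3),z); print(p.round(4),h.round(4),(p-h)[:2].round(4),s["tcp_pos"])
q=s["tcp_pos"]+np.r_[(p-h)[:2],0]; go(q)
```

```text
[ 0.573  -0.0276  0.0326] [ 0.5725 -0.027   0.0492] [ 0.0005 -0.0006] [ 0.59556765 -0.02668728  0.05226265]
shift [-0.002 -0.003  0.   ] rows>= 1.0
```

play_rows([
  {"delta_pos": [-0.002,-0.003,0],"dr": [0,0,0]},
  {"delta_pos": [0,0,0.02],"dr": [0,0,0]},
  {"delta_pos": [0,0,0.02],"dr": [0,0,0]},
  {"delta_pos": [0,0,0.02],"dr": [0,0,0]},
  {"delta_pos": [0,0,0.016],"dr": [0,0,0]},
  {"delta_pos": [0,0,0.012],"dr": [0,0,0]},
  {"delta_pos": [0,0,0.008],"dr": [0,0,0]},
  {"delta_pos": [0,0,0.006],"dr": [0,0,0]},
  {"delta_pos": [0,0,0.004],"dr": [0,0,0]},
  {"delta_pos": [0,0,0],"dr": [0,0,0]},
  {"delta_pos": [0,0,0],"dr": [0,0,0]},
])

```text
t: 15.45
tcp_pos: [0.5953, -0.0275, 0.0301]
tool_rot: [3.142, 0.0, -3.067]
wrist_force: [-0.4, 0.5, -0.1]
grip_width: 0.411
grasp_force: 30.0
```

play_rows([
  {"delta_pos": [0,0,0],"dr": [0,0,0]},
  {"delta_pos": [0,0,0],"dr": [0,0,0]},
  {"delta_pos": [0,0,0],"dr": [0,0,0]},
  {"delta_pos": [0,0,0],"dr": [0,0,0]},
], jaw=0.4)

```text
t: 15.95
tcp_pos: [0.5953, -0.0275, 0.03]
tool_rot: [-3.142, 0.0, -3.067]
wrist_force: [0.8, -0.2, -0.1]
grip_width: 0.682
grasp_force: 0.0
```

play_rows([
  {"delta_pos": [0,0,-0.1],"dr": [0,0,0]},
  {"delta_pos": [0,0,-0.2],"dr": [0,0,0]},
  {"delta_pos": [0,0,-0.3],"dr": [0,0,0]},
  {"delta_pos": [0.083,0.205,0],"dr": [0,0,0]},
  {"delta_pos": [0.083,0.205,0],"dr": [0,0,0]},
  {"delta_pos": [0.083,0.205,0],"dr": [0,0,0]},
  {"delta_pos": [0.083,0.205,0],"dr": [0,0,0]},
  {"delta_pos": [0.083,0.205,0],"dr": [0,0,0]},
  {"delta_pos": [0.083,0.205,0],"dr": [0,0,0]},
  {"delta_pos": [0.083,0.205,0],"dr": [0,0,0]},
  {"delta_pos": [0,0,0],"dr": [0,0,0]},
  {"delta_pos": [0,0,0],"dr": [0,0,0]},
], jaw=1)

```text
t: 17.45
tcp_pos: [0.4577, 0.2498, 0.1499]
tool_rot: [-3.141, -0.0, -3.066]
wrist_force: [0.5, 0.2, -0.1]
grip_width: 1.005
grasp_force: 0.0
```

Run:
```python
from h import *
import pickle
im=get_image("wrist"); pickle.dump(im,open("w9.pkl","wb"))
s=get_state(); print(s["q"].round(3),s["tcp_pos"],s["tool_rot"])
c=proj(im,[.4475,.2575,.018])[0].astype(int); print(c); x0=max(c[0]-60,0);y0=max(c[1]-60,0)
# right half: inline nest in top view
t=get_image("top"); d=proj(t,[.595,-.027,.03])[0].astype(int)
a=cv2.resize(im["frame"][y0:y0+120,x0:x0+120,::-1],(480,480),interpolation=2); b=cv2.resize(t["frame"][d[1]-24:d[1]+24,d[0]-16:d[0]+16,::-1],(320,480),interpolation=2)
print(x0,y0); cv2.imwrite("pics/w9.png",np.hstack([a,b]))
```

```text
[ 0.81   0.278 -0.349  0.    -0.944 -2.307] [0.45791769 0.24940371 0.14989275] [-3.14132387e+00 -2.65591088e-04 -3.06717879e+00]
[327 184]
267 124
```

View pics/w9.png

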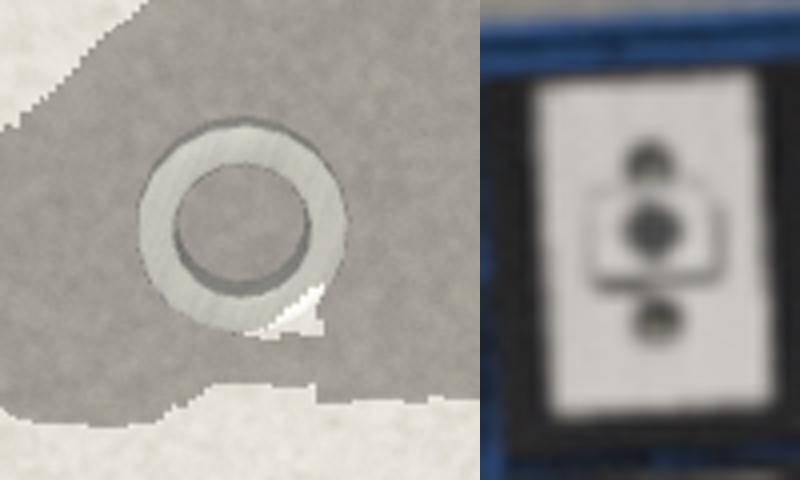

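ring_wide's bore centre is at crop (242,230) = raw (327.2,181.1). On the right, cap_inline is seated with pins in both holes, (650,160) and (657,320).

Run:
```python
from h import *
import pickle
im=pickle.load(open("w9.pkl","rb")); p=onz(im,(327.2,181.1),.018); print(p)
go([p[0]+.0004,p[1]-.0018,.09],np.radians(4.25))
```

```text
[0.44417243 0.25685621 0.018     ]
shift [0.065 0.034 0.299] rows>= 1.0 turn -0.0001 q6 -> -2.31
```

play_rows([
  {"delta_pos": [0.065,0.034,0.1],"dr": [0,0,0]},
  {"delta_pos": [0,0,0.1],"dr": [0,0,0]},
  {"delta_pos": [0,0,0.1],"dr": [0,0,0]},
  {"delta_pos": [0,0,0],"dr": [0,0,0]},
  {"delta_pos": [0,0,0],"dr": [0,0,0]},
])

```text
t: 18.18
tcp_pos: [0.4451, 0.2556, 0.0906]
tool_rot: [3.141, 0.001, -3.067]
wrist_force: [0.6, -0.0, -0.2]
grip_width: 1.001
grasp_force: 0.0
```

```bash
cat >> h.py <<'E'
def ringc(im,uv,r,lo,hi):
    """top face of a ring: grey range mask, outer contour ellipse"""
    g=cv2.GaussianBlur(im["frame"],(3,3),0).astype(int); G=g.mean(2)
    m=((G>lo)&(G<hi)&(g[...,0]-g[...,2]<12)).astype(np.uint8); w=np.zeros_like(m); cv2.circle(w,tuple(int(v) for v in uv),r,1,-1); m*=w
    cs,h=cv2.findContours(m,cv2.RETR_CCOMP,cv2.CHAIN_APPROX_NONE)
    return [(np.round(e[0],1),np.round(e[1],1)) for e in (cv2.fitEllipse(c) for c in sorted(cs,key=len)[-2:] if len(c)>5)]
E
python3 - <<'E'
from h import *
import pickle
a=pickle.load(open("w9.pkl","rb"));im=get_image("wrist"); pickle.dump(im,open("w10.pkl","wb"))
c=proj(im,[.4442,.2569,.018])[0]; print(c,get_state()["tcp_pos"])
print(a["frame"][175,267:360:3].mean(1).astype(int), im["frame"][int(c[1]),int(c[0])-50:int(c[0])+50:3].mean(1).astype(int))
print(a["frame"][181,307],a["frame"][181,327])
for lo in (162,170): print(ringc(a,(327,181),32,lo,235),ringc(im,c,42,lo,235))
E
```

```text
[320.60517135 211.49062798] [0.4451893  0.25584748 0.09087201]
[153 155 152 152 154 147 156 153 156 155 153 155 189 190 189 141 154 154
 151 156 154 152 155 156 152 151 192 187 188 156 155] [153 147 149 151 150 143 137 176 179 181 111 145 146 144 148 152 148 148
 149 143 144 146 152 120 175 181 180 178 218 154 146 145 151 147]
[195 194 184] [162 157 151]
[(array([327. , 181.1]), array([34.4, 35.8])), (array([327.2, 180.9]), array([50.6, 51.8]))] [(array([320.3, 211.3]), array([40.7, 43.8])), (array([320.5, 211. ]), array([59.3, 62.5]))]
[(array([327., 181.]), array([35. , 36.3])), (array([327.2, 181. ]), array([50. , 51.1]))] [(array([320.3, 211. ]), array([41.9, 44.6])), (array([320.6, 210.9]), array([58.3, 61.9]))]
```

The second view agrees with the top face at 18 mm (predicted (320.6,211.5), measured (320.5,211.0)). Descend and grip ring_wide.

play_rows([
  {"delta_pos": [0,0,0.15],"dr": [0,0,0]},
  {"delta_pos": [0,0,0.15],"dr": [0,0,0]},
  {"delta_pos": [0,0,0.1],"dr": [0,0,0]},
  {"delta_pos": [0,0,0.033],"dr": [0,0,0]},
  {"delta_pos": [0,0,0],"dr": [0,0,0]},
])

```text
t: 18.85
tcp_pos: [0.4448, 0.2561, 0.0038]
tool_rot: [3.141, 0.001, -3.067]
wrist_force: [0.3, 0.5, -0.4]
grip_width: 0.999
grasp_force: 0.0
```

play_rows([
  {"delta_pos": [0,0,0],"dr": [0,0,0]},
  {"delta_pos": [0,0,0],"dr": [0,0,0]},
  {"delta_pos": [0,0,0],"dr": [0,0,0]},
  {"delta_pos": [0,0,0],"dr": [0,0,0]},
  {"delta_pos": [0,0,0],"dr": [0,0,0]},
  {"delta_pos": [0,0,0],"dr": [0,0,0]},
], jaw=-1, newtons=40)

```text
t: 19.6
tcp_pos: [0.4444, 0.2558, 0.0035]
tool_rot: [-3.142, 0.0, -3.067]
wrist_force: [-0.2, 0.4, 2.4]
grip_width: 0.606
grasp_force: 40.0
```

```bash
python3 -c "
from h import *
s=get_state(); print(s['tcp_pos'],s['tool_rot'],s['grip_width'],s['grasp_force'])
p=s['tcp_pos'];go([p[0],p[1],.13]); go([.5872,.0721,.13],np.radians(4.25))"
```

```text
[0.44440434 0.25577744 0.0035227 ] [-3.14155328e+00  5.64131553e-05 -3.06654350e+00] 0.6056631338653371 40.00046348199248
shift [-0.    -0.    -0.632] rows>= 3.0 
shift [-0.643 -0.969 -0.632] rows>= 5.0 turn 0.0003 q6 -> -2.34
```

play_rows([
  {"delta_pos": [0,0,-0.05],"dr": [0,0,0]},
  {"delta_pos": [0,0,-0.2],"dr": [0,0,0]},
  {"delta_pos": [0,0,-0.2],"dr": [0,0,0]},
  {"delta_pos": [0,0,-0.182],"dr": [0,0,0]},
  {"delta_pos": [-0.107,-0.161,0],"dr": [0,0,0]},
  {"delta_pos": [-0.107,-0.161,0],"dr": [0,0,0]},
  {"delta_pos": [-0.107,-0.161,0],"dr": [0,0,0]},
  {"delta_pos": [-0.107,-0.162,0],"dr": [0,0,0]},
  {"delta_pos": [-0.107,-0.162,0],"dr": [0,0,0]},
  {"delta_pos": [-0.107,-0.162,0],"dr": [0,0,0]},
  {"delta_pos": [0,0,0.2],"dr": [0,0,0]},
  {"delta_pos": [0,0,0.15],"dr": [0,0,0]},
])

```text
t: 21.1
tcp_pos: [0.5863, 0.0712, 0.0584]
tool_rot: [3.141, -0.002, -3.069]
wrist_force: [0.0, 0.8, -2.1]
grip_width: 0.604
grasp_force: 40.0
```

play_rows([
  {"delta_pos": [0,0,0.02],"dr": [0,0,0]},
  {"delta_pos": [0,0,0],"dr": [0,0,0]},
])

```text
t: 21.35
tcp_pos: [0.5874, 0.0723, 0.0565]
tool_rot: [-3.141, 0.001, -3.066]
wrist_force: [0.4, 0.5, -0.5]
grip_width: 0.605
grasp_force: 40.0
```

Run:
```python
from h import *
import pickle
im=get_image("wrist"); pickle.dump(im,open("w11.pkl","wb")); s=get_state();print(s["tcp_pos"],s["tool_rot"],s["wrist_force"],s["grip_width"])
save(im,"w11.png",(235,145,395,305),3.6)
```

```text
[0.58785206 0.07256379 0.05710157] [ 3.14124437e+00  2.27632399e-03 -3.06596612e+00] [ 0.56039276  0.75372451 -2.2097442 ] 0.6030062609597322
```

View pics/w11.png

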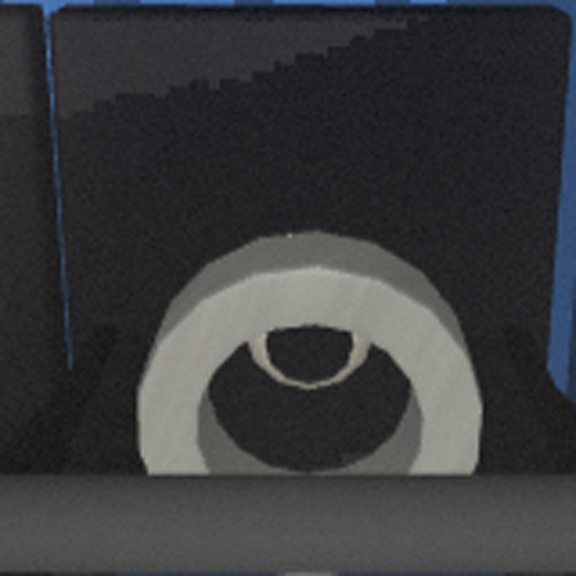

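The post (248–372, centre 310) sits in the middle of the bore (197–422, centre 310). Lower the ring.

play_rows([
  {"delta_pos": [0,0,0.03],"dr": [0,0,0]},
  {"delta_pos": [0,0,0.03],"dr": [0,0,0]},
  {"delta_pos": [0,0,0.03],"dr": [0,0,0]},
  {"delta_pos": [0,0,0.03],"dr": [0,0,0]},
  {"delta_pos": [0,0,0.02],"dr": [0,0,0]},
  {"delta_pos": [0,0,0.012],"dr": [0,0,0]},
  {"delta_pos": [0,0,0],"dr": [0,0,0]},
  {"delta_pos": [0,0,0],"dr": [0,0,0]},
])

```text
t: 22.4
tcp_pos: [0.5871, 0.0722, 0.0255]
tool_rot: [3.142, 0.0, -3.067]
wrist_force: [-0.5, -0.1, -2.8]
grip_width: 0.603
grasp_force: 40.0
```

play_rows([
  {"delta_pos": [0,0,0.006],"dr": [0,0,0]},
  {"delta_pos": [0,0,0.005],"dr": [0,0,0]},
  {"delta_pos": [0,0,0.004],"dr": [0,0,0]},
  {"delta_pos": [0,0,0],"dr": [0,0,0]},
  {"delta_pos": [0,0,0],"dr": [0,0,0]},
])

```text
t: 23.02
tcp_pos: [0.5869, 0.0721, 0.0226]
tool_rot: [-3.142, 0.0, -3.067]
wrist_force: [-0.9, 0.9, 0.9]
grip_width: 0.605
grasp_force: 40.0
```

play_rows([
  {"delta_pos": [0,0,0],"dr": [0,0,0]},
  {"delta_pos": [0,0,0],"dr": [0,0,0]},
  {"delta_pos": [0,0,0],"dr": [0,0,0]},
  {"delta_pos": [0,0,-0.1],"dr": [0,0,0]},
  {"delta_pos": [0,0,-0.2],"dr": [0,0,0]},
  {"delta_pos": [0,0,-0.3],"dr": [0,0,0]},
  {"delta_pos": [0,0,0],"dr": [0,0,0]},
], jaw=0.47)

```text
t: 23.9
tcp_pos: [0.5905, 0.0731, 0.1482]
tool_rot: [3.139, 0.012, -3.066]
wrist_force: [-1.8, -0.7, -0.7]
grip_width: 0.732
grasp_force: 0.0
```

play_rows([
  {"delta_pos": [0.04,-0.229,0],"dr": [0,0,0]},
  {"delta_pos": [0.04,-0.229,0],"dr": [0,0,0]},
  {"delta_pos": [0.04,-0.229,0],"dr": [0,0,0]},
  {"delta_pos": [0.04,-0.229,0],"dr": [0,0,0]},
  {"delta_pos": [0.04,-0.229,0],"dr": [0,0,0]},
  {"delta_pos": [0.04,-0.229,0],"dr": [0,0,0]},
  {"delta_pos": [0.04,-0.229,0],"dr": [0,0,0]},
  {"delta_pos": [0.04,-0.229,0],"dr": [0,0,0]},
  {"delta_pos": [0.04,-0.229,0],"dr": [0,0,0]},
  {"delta_pos": [0.04,-0.229,0],"dr": [0,0,0]},
  {"delta_pos": [0,0,0],"dr": [0,0,0]},
  {"delta_pos": [0,0,0],"dr": [0,0,0]},
], jaw=1)

```text
t: 25.4
tcp_pos: [0.5409, -0.3903, 0.1414]
tool_rot: [3.141, -0.001, -3.067]
wrist_force: [0.8, 0.4, 0.1]
grip_width: 0.998
grasp_force: 0.0
```

Run:
```python
from h import *
import pickle
im=get_image("wrist"); pickle.dump(im,open("w12.pkl","wb"))
s=get_state(); print(s["q"].round(3),s["tcp_pos"],s["tool_rot"])
c=proj(im,[.532,-.398,.018])[0].astype(int)
t=get_image("top"); d=proj(t,[.535,.02,.03])[0].astype(int)
x0,y0=c[0]-50,max(c[1]-60,0); print(c,x0,y0)
a=cv2.resize(im["frame"][y0:y0+120,x0:x0+100,::-1],(400,480),interpolation=2); b=cv2.resize(t["frame"][d[1]-60:d[1]+60,d[0]-50:d[0]+50,::-1],(400,480),interpolation=2)
cv2.imwrite("pics/w12.png",np.hstack([a,b]))
g=im["frame"].mean(2).astype(int); print(g[c[1]-12,x0:x0+100:4])
```

```text
[-0.382  0.516  0.012 -0.    -1.068 -1.113] [ 0.54129081 -0.3897581   0.14175845] [ 3.14084092e+00 -8.09528860e-04 -3.06620442e+00]
[311 186] 261 126
[138 136 145 137 137 141 140 140 173 178 178 180 182 174 178 173 177 174
 175 172 122 139 137 140 138]
```

View pics/w12.png

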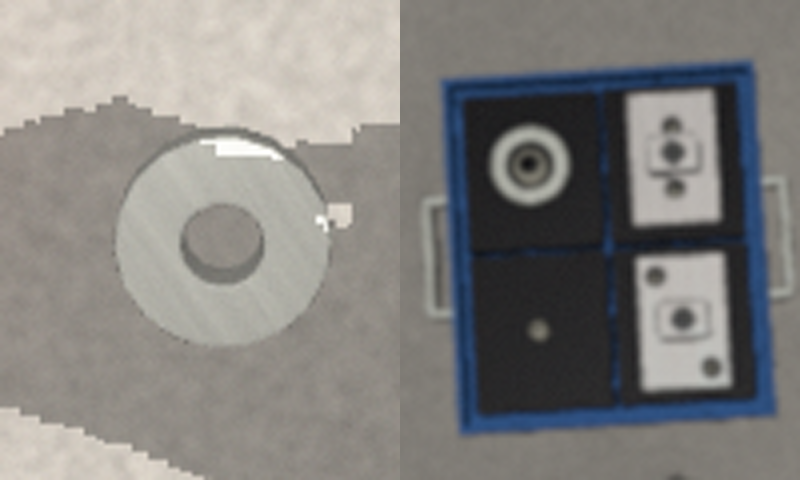

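ring_narrow's centre is at crop (222,242) = raw (316.3,186.3). On the right the tray holds both caps, and ring_wide is over the thick post.

Run:
```python
from h import *
import pickle
im=pickle.load(open("w12.pkl","rb")); p=onz(im,(316.3,186.3),.018); print(p)
for lo in (158,165): print(ringc(im,(316.3,186.3),34,lo,215))
go([p[0]+.0004,p[1]-.0018,.09],np.radians(4.25))
```

```text
[ 0.5313187  -0.39365632  0.018     ]
[(array([316.3, 186.7]), array([21.8, 23.3])), (array([316.1, 185.7]), array([51.1, 52. ]))]
[(array([316.2, 186.5]), array([22.7, 24. ])), (array([316.1, 185.4]), array([50.2, 51. ]))]
shift [ 0.051 -0.026  0.26 ] rows>= 1.0 turn 0.0006 q6 -> -1.11
```

play_rows([
  {"delta_pos": [0.051,-0.026,0.1],"dr": [0,0,0]},
  {"delta_pos": [0,0,0.1],"dr": [0,0,0]},
  {"delta_pos": [0,0,0.06],"dr": [0,0,0]},
  {"delta_pos": [0,0,0],"dr": [0,0,0]},
  {"delta_pos": [0,0,0],"dr": [0,0,0]},
])

```text
t: 26.12
tcp_pos: [0.5324, -0.3965, 0.0912]
tool_rot: [-3.141, 0.001, -3.066]
wrist_force: [0.3, -0.2, 0.5]
grip_width: 1.002
grasp_force: 0.0
```

Run:
```python
from h import *
import pickle
a=pickle.load(open("w12.pkl","rb"));im=get_image("wrist"); c=proj(im,[.5313,-.3937,.018])[0]
print(c,get_state()["tcp_pos"])
for lo in (155,162):
    e=ringc(im,c,42,lo,215); print(e)
    for q in e: print(tri(a,(316.2,186.2),im,q[0]))
go([.5317,-.3955,.0035],np.radians(4.25))
```

```text
[322.54411132 211.13943016] [ 0.53242464 -0.39659605  0.09138597]
[(array([322.4, 211.4]), array([24.7, 26.8])), (array([322.2, 210.7]), array([59.3, 62. ]))]
(array([ 0.53051189, -0.39383693,  0.0209708 ]), np.float64(0.00012511215214073667))
(array([ 0.53217062, -0.39381846,  0.01426037]), np.float64(0.00016274467615182194))
[(array([322.4, 211.5]), array([25. , 27.2])), (array([322.2, 210.5]), array([58.4, 61. ]))]
(array([ 0.53029848, -0.3938501 ,  0.02184717]), np.float64(0.000142604489087144))
(array([ 0.53262721, -0.39379093,  0.01238627]), np.float64(0.0001266551149858133))
shift [0.004 0.006 0.439] rows>= 2.0 turn 0.0004 q6 -> -1.1
```

The height averages about 18 mm, which agrees with the text. Descend and grip.

play_rows([
  {"delta_pos": [0.003,0.004,0.15],"dr": [0,0,0]},
  {"delta_pos": [0,0,0.15],"dr": [0,0,0]},
  {"delta_pos": [0,0,0.1],"dr": [0,0,0]},
  {"delta_pos": [0,0,0.036],"dr": [0,0,0]},
  {"delta_pos": [0,0,0],"dr": [0,0,0]},
])

```text
t: 26.8
tcp_pos: [0.5313, -0.396, 0.0035]
tool_rot: [-3.141, 0.0, -3.066]
wrist_force: [-0.1, 0.3, 0.4]
grip_width: 1.0
grasp_force: 0.0
```

play_rows([
  {"delta_pos": [0,0,0],"dr": [0,0,0]},
  {"delta_pos": [0,0,0],"dr": [0,0,0]},
  {"delta_pos": [0,0,0],"dr": [0,0,0]},
  {"delta_pos": [0,0,0],"dr": [0,0,0]},
  {"delta_pos": [0,0,0],"dr": [0,0,0]},
  {"delta_pos": [0,0,0],"dr": [0,0,0]},
], jaw=-1, newtons=40)

```text
t: 27.55
tcp_pos: [0.531, -0.3956, 0.0034]
tool_rot: [3.142, -0.0, -3.066]
wrist_force: [-0.5, 1.3, 2.1]
grip_width: 0.611
grasp_force: 40.0
```

```bash
python3 -c "
from h import *
s=get_state(); print(s['tcp_pos'],s['tool_rot'],s['grip_width'],s['grasp_force'])
p=s['tcp_pos'];go([p[0],p[1],.13]); go([.4725,.0637,.13],np.radians(4.25))"
```

```text
[ 0.53102779 -0.39563444  0.00343727] [ 3.14152703e+00 -2.40815493e-05 -3.06645585e+00] 0.610639082758475 40.00073428731412
shift [ 0.     0.    -0.633] rows>= 3.0 
shift [ 0.119  2.312 -0.633] rows>= 8.0 turn 0.0003 q6 -> -1.1
```

play_rows([
  {"delta_pos": [0,0,-0.05],"dr": [0,0,0]},
  {"delta_pos": [0,0,-0.2],"dr": [0,0,0]},
  {"delta_pos": [0,0,-0.2],"dr": [0,0,0]},
  {"delta_pos": [0,0,-0.183],"dr": [0,0,0]},
  {"delta_pos": [0,0,0],"dr": [0,0,0]},
])

```text
t: 28.18
tcp_pos: [0.5328, -0.3969, 0.1335]
tool_rot: [-3.137, 0.007, -3.066]
wrist_force: [-0.1, -0.2, -3.4]
grip_width: 0.612
grasp_force: 40.0
```

play_rows([
  {"delta_pos": [0.011,0.21,0],"dr": [0,0,0]},
  {"delta_pos": [0.011,0.21,0],"dr": [0,0,0]},
  {"delta_pos": [0.011,0.21,0],"dr": [0,0,0]},
  {"delta_pos": [0.011,0.21,0],"dr": [0,0,0]},
  {"delta_pos": [0.011,0.21,0],"dr": [0,0,0]},
  {"delta_pos": [0.011,0.21,0],"dr": [0,0,0]},
  {"delta_pos": [0.011,0.21,0],"dr": [0,0,0]},
  {"delta_pos": [0.011,0.21,0],"dr": [0,0,0]},
  {"delta_pos": [0.011,0.21,0],"dr": [0,0,0]},
  {"delta_pos": [0.01,0.21,0],"dr": [0,0,0]},
  {"delta_pos": [0.01,0.21,0],"dr": [0,0,0]},
  {"delta_pos": [0,0,0],"dr": [0,0,0]},
])

```text
t: 29.68
tcp_pos: [0.4715, 0.0649, 0.1284]
tool_rot: [-3.141, -0.002, -3.063]
wrist_force: [0.4, -0.9, -2.7]
grip_width: 0.613
grasp_force: 40.0
```

```bash
python3 -c "
from h import *
s=get_state(); print(s['tcp_pos'],s['tool_rot'],s['grip_width'],s['wrist_force'])
go([.4725,.0637,.053],np.radians(4.25))"
```

```text
[0.47147779 0.06494558 0.12844367] [-3.14132798e+00 -2.38408604e-03 -3.06317794e+00] 0.6134063315800066 [ 0.42332927 -0.88468486 -2.74956733]
shift [-0.006 -0.007  0.377] rows>= 2.0 turn 0.0013 q6 -> -1.97
```

play_rows([
  {"delta_pos": [0,0,0.15],"dr": [0,0,0]},
  {"delta_pos": [0,0,0.15],"dr": [0,0,0]},
  {"delta_pos": [0,0,0.075],"dr": [0,0,0]},
  {"delta_pos": [0,0,0],"dr": [0,0,0]},
  {"delta_pos": [0,0,0],"dr": [0,0,0]},
])

```text
t: 30.3
tcp_pos: [0.4729, 0.0628, 0.0549]
tool_rot: [-3.141, 0.0, -3.067]
wrist_force: [-0.1, -0.5, -2.1]
grip_width: 0.612
grasp_force: 40.0
```

Run:
```python
from h import *
im=get_image("wrist"); s=get_state(); print(s['tcp_pos'],s['tool_rot'])
z=s['tcp_pos'][2]-.0034+.018
R=cv2.Rodrigues(np.array(im["rvec"]))[0]
ctr=[.4718,.0652]
print("ring top ctr",proj(im,[*ctr,z]),"post tip",proj(im,[*ctr,.041]))
c=proj(im,[*ctr,z])[0]; g=im["frame"].mean(2).astype(int)
u0,v0=int(c[0])-24,int(c[1])-24
for v in range(v0,v0+50,2): print(v,g[v,u0:u0+50:2])
print(u0)
```

```text
[0.4730931  0.06299831 0.05523162] [ 3.14130902e+00  9.60192854e-04 -3.06704093e+00]
ring top ctr [[322.95959702 262.98707912]] post tip [[322.56342402 241.07091529]]
238 [204 211 210 210 207 207 200 203 203 203 203 205 204 203 201 200 201 205
 200 200 197 201 202 202 204]
240 [203 206 211 212 204 205 202 202 203 202 202 206 203 201 202 201 199 203
 201 198 195 199 202 202 201]
242 [203 204 208 210 209 206 205 201 199 200 201 204 203 202 202 201 200 201
 202 201 196 196 198 201 201]
244 [202 202 202 208 210 211 204 202 199 202 201 201 203 203 200 200 201 200
 202 202 200 196 196 200 200]
246 [203 201 202 203 207 208 208 207 201 200 204 200 205 204 204 199 198 200
 199 203 202 197 197 195 200]
248 [203 202 202 204 204 212 208 206 196 185 181 149 148 183 193 199 202 200
 199 200 204 201 196 194 196]
250 [199 204 201 202 201 202 192 114  56  52  55  58  55  53  57  80 185 198
 200 199 198 201 198 197 195]
252 [199 202 201 202 198 182  57  51  58  60  58  55  58  56  57  58  56 113
 189 198 197 203 200 198 195]
254 [200 201 200 199 146  56  57  57  58  52  55  60  56  58  56  58  56  57

[... 970 characters left out ...]
4 185 200 201 201 197]
274 [205 206 203 199 138 132 132 134 133 137 137 136 134 136 134 131 136 131
 132 148 199 201 199 201 202]
276 [159 160 164 160 138 113 112 114 116 114 115 114 114 115 116 113 112 114
 122 159 156 157 159 158 158]
278 [75 76 77 76 77 78 77 78 79 72 76 80 79 76 74 77 78 78 76 77 77 78 75 77
 79]
280 [85 85 87 87 88 87 87 88 85 88 87 87 89 86 87 87 88 83 87 86 84 86 86 85
 87]
282 [89 92 89 90 91 92 91 92 95 94 94 94 91 93 90 90 93 92 92 92 96 92 93 90
 93]
284 [ 96  96  95  95  98  95 101  99  98  98  98  96  98 100  96  96  95  96
  99  96  97  96 100  97  96]
286 [101  99 100 101  99 102  99  99 101 100  99 101  99  99 101  99 101 101
  98  99 101  99 102 100 101]
298
```

Run:
```python
from h import *
im=get_image("wrist"); s=get_state(); z=s['tcp_pos'][2]-.0034+.018
g=cv2.cvtColor(im["frame"],cv2.COLOR_RGB2GRAY)
m=(g<165).astype(np.uint8); m[276:]=0; n,l,st,c=cv2.connectedComponentsWithStats(m[235:276,290:352]); k=l[262-235,321-290]
cs=cv2.findContours((l==k).astype(np.uint8),0,1)[0][0]; cs=cs[cs[:,0,1]<39]; e=cv2.fitEllipse(cs); px=np.array(e[0])+[290,235]; print(px,e[1])
print("bore",onz(im,px,z).round(4),"tcp",s['tcp_pos'].round(4)); go([.4725,.0637,.053])
```

```text
[320.49242592 264.62466621] (32.60919952392578, 36.71049499511719)
bore [0.4732 0.0642 0.07  ] tcp [0.4732 0.0631 0.0554]
shift [0.003 0.003 0.012] rows>= 1.0
```

play_rows([
  {"delta_pos": [0.004,0.004,0],"dr": [0,0,0]},
  {"delta_pos": [0,0,0.03],"dr": [0,0,0]},
  {"delta_pos": [0,0,0.02],"dr": [0,0,0]},
  {"delta_pos": [0,0,0.02],"dr": [0,0,0]},
  {"delta_pos": [0,0,0.02],"dr": [0,0,0]},
  {"delta_pos": [0,0,0.02],"dr": [0,0,0]},
  {"delta_pos": [0,0,0.02],"dr": [0,0,0]},
  {"delta_pos": [0,0,0],"dr": [0,0,0]},
  {"delta_pos": [0,0,0],"dr": [0,0,0]},
])

```text
t: 31.52
tcp_pos: [0.4719, 0.0639, 0.0288]
tool_rot: [3.142, 0.0, -3.067]
wrist_force: [0.3, -0.1, -2.0]
grip_width: 0.611
grasp_force: 40.0
```

play_rows([
  {"delta_pos": [0,0,0.01],"dr": [0,0,0]},
  {"delta_pos": [0,0,0.008],"dr": [0,0,0]},
  {"delta_pos": [0,0,0.007],"dr": [0,0,0]},
  {"delta_pos": [0,0,0.006],"dr": [0,0,0]},
  {"delta_pos": [0,0,0],"dr": [0,0,0]},
  {"delta_pos": [0,0,0],"dr": [0,0,0]},
])

```text
t: 32.28
tcp_pos: [0.4718, 0.0639, 0.0225]
tool_rot: [-3.142, -0.0, -3.067]
wrist_force: [1.1, 0.1, -3.1]
grip_width: 0.613
grasp_force: 40.0
```

play_rows([
  {"delta_pos": [0,0,0.003],"dr": [0,0,0]},
  {"delta_pos": [0,0,0],"dr": [0,0,0]},
  {"delta_pos": [0,0,0],"dr": [0,0,0]},
])

```text
t: 32.65
tcp_pos: [0.4719, 0.0639, 0.0223]
tool_rot: [3.142, 0.0, -3.067]
wrist_force: [-1.5, -0.3, 3.3]
grip_width: 0.61
grasp_force: 40.0
```

Contact is made: the force flipped to +3 N. Release, rise, and back off toward the robot so the top camera sees the tray.

play_rows([
  {"delta_pos": [0,0,0],"dr": [0,0,0]},
  {"delta_pos": [0,0,0],"dr": [0,0,0]},
  {"delta_pos": [0,0,0],"dr": [0,0,0]},
  {"delta_pos": [0,0,-0.1],"dr": [0,0,0]},
  {"delta_pos": [0,0,-0.2],"dr": [0,0,0]},
  {"delta_pos": [0,0,-0.3],"dr": [0,0,0]},
  {"delta_pos": [0,0,-0.3],"dr": [0,0,0]},
  {"delta_pos": [0,0,0],"dr": [0,0,0]},
], jaw=0.47)

```text
t: 33.65
tcp_pos: [0.4749, 0.065, 0.2071]
tool_rot: [3.138, 0.012, -3.066]
wrist_force: [0.2, 0.4, -0.9]
grip_width: 0.738
grasp_force: 0.0
```

play_rows([
  {"delta_pos": [0,-0.25,0],"dr": [0,0,0]},
  {"delta_pos": [0,-0.25,0],"dr": [0,0,0]},
  {"delta_pos": [0,-0.25,0],"dr": [0,0,0]},
  {"delta_pos": [0,-0.25,0],"dr": [0,0,0]},
  {"delta_pos": [0,-0.25,0],"dr": [0,0,0]},
  {"delta_pos": [0,-0.25,0],"dr": [0,0,0]},
  {"delta_pos": [0,-0.25,0],"dr": [0,0,0]},
  {"delta_pos": [0,0,0],"dr": [0,0,0]},
  {"delta_pos": [0,0,0],"dr": [0,0,0]},
])

```text
t: 34.78
tcp_pos: [0.4974, -0.2849, 0.2006]
tool_rot: [3.14, -0.002, -3.067]
wrist_force: [-0.6, 0.3, -0.2]
grip_width: 0.732
grasp_force: 0.0
```

Run:
```python
from h import *
import pickle
s=get_state(); print(s['t'],s['tcp_pos'],s['grip_width'])
t=get_image("top"); w=get_image("wrist"); S=get_image("scene"); pickle.dump((t,w,S),open("end.pkl","wb"))
for nm,im in (("top",t),("scene",S)):
    f=im["frame"].astype(int); m=((f.min(2)>(140 if nm=="top" else 110))&(f.max(2)-f.min(2)<40)).astype(np.uint8)
    for n,P in [("thin",[.472,.0652,.037]),("thick",[.5868,.0736,.037]),("diag",[.4794,-.034,.027]),("inl",[.594,-.026,.027]),("other",[.491,.427,.008]),("blank",[.443,-.24,.018])]:
        u=proj(im,P)[0]; x,y=u.round().astype(int); w0=m[y-19:y+20,x-19:x+20]
        k,l,st,c=cv2.connectedComponentsWithStats(w0); i=1+np.argmax(st[1:,4]) if k>1 else 0
        cc=cv2.minEnclosingCircle(np.argwhere(l==i)[:,::-1].astype(np.float32)) if i else None
        print(nm,n,u.round(1),st[i],(onz(im,np.array(cc[0])+[x-19,y-19],P[2]).round(4),round(cc[1],1)) if cc else "")
x,y=proj(t,[.472,.0652,.037])[0].round().astype(int); print(t["frame"][y-11:y+12,x-11:x+12].mean(2).astype(int))
```

```text
34.775 [ 0.49735207 -0.2849314   0.20059493] 0.7316475473495819
top thin [268.7 192.4] [ 11  10  18  19 225] (array([0.4738, 0.0641, 0.037 ]), 9.3)
top thick [266.5 151.3] [ 11  10  17  18 115] (array([0.5884, 0.0723, 0.037 ]), 8.8)
top diag [304.7 190.5] [  8   3  22  33 559] (array([ 0.4808, -0.0361,  0.027 ]), 18.6)
top inl [302.4 149.9] [  9   2  23  33 568] (array([ 0.5965, -0.0276,  0.027 ]), 18.4)
top other [142.5 185.2] [  5   1  33  38 565] (array([0.4902, 0.424 , 0.008 ]), 18.6)
top blank [378.1 204.6] [ 10  12  18  17 246] (array([ 0.4401, -0.2377,  0.018 ]), 9.1)
scene thin [367.6 204.3] [ 10  13  19  15 186] (array([0.4747, 0.0662, 0.037 ]), 9.3)
scene thick [381.5 238.2] [ 10  12  19  17 141] (array([0.5893, 0.0742, 0.037 ]), 9.8)
scene diag [332.6 214.2] [  5   5  29  31 490] (array([ 0.4822, -0.0336,  0.027 ]), 17.8)
scene inl [344.6 248.9] [  4   3  32  34 587] (array([ 0.5978, -0.0245,  0.027 ]), 19.6)
scene other [492.2 196.1] [  0   4  38  30 467] (array([0.4852, 0.4273, 0.008 ]), 19.0)
scene blank [256.2 217.3] [ 12  10  20  16 232] (array([ 0.4397, -0.2332,  0.0
[... 1543 characters left out ...]
189 161 104  52  39]
 [ 38  39  65 117 162 183 188 187 186 188 188 190 190 192 194 195 196 191
  173 132  75  43  40]
 [ 41  38  47  82 127 166 184 189 189 188 191 192 192 194 196 195 192 177
  140  90  51  40  42]
 [ 41  39  39  51  85 127 162 181 188 188 190 193 193 193 191 184 170 142
   96  54  40  42  42]
 [ 40  40  37  42  48  77 113 144 163 174 182 186 185 179 167 148 119  88
   58  39  41  41  40]
 [ 40  40  40  40  39  43  59  84 107 129 143 149 146 134 116  91  66  50
   41  40  42  43  42]
 [ 40  40  39  40  39  39  39  45  58  69  77  80  77  72  59  51  40  41
   41  43  43  41  41]
 [ 40  40  41  39  40  40  39  38  40  38  40  40  39  40  40  42  41  41
   43  43  43  44  42]]
```

All four parts are in place with posts and pins showing in their bores and holes. cap_other and the blank haven't moved. Handing in.

```bash
python3 -c "
from h import *
print(hand_in())"
```

```text
the job is handed in; nothing more can be done
None
```

I handed the job in at about 35 s of robot time: cap_diagonal, cap_inline, ring_wide (thick post) and ring_narrow (thin post) are each seated on their inserts, and cap_other and ring_blank were left untouched on the bench; the hand-in returned no verdict.

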